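# Sort out the mixed-up vessels on the stirrers

## Robot

A 6-joint arm with a two-finger parallel gripper is mounted at the origin on the work surface. World frame = base frame: x ahead of the robot, y to its left, z up, the work surface at z = 0. Lengths are in m, angles in rad, forces in N, time in s.
With the tool pointing down it reaches from about 0.275 to 0.85 m from the base axis. Payload 5.2 kg.
Tool frame: the origin (TCP) lies where the fingers leave the gripper's body, on its centre line; the fingertips stand 73 mm ahead of it and the grasp point (between the pads) lies 54 mm ahead of it (arm.grip_point_offset is the distance from the TCP to the grasp point, in m); z points along the fingers, y is the direction in which the jaws open and shut (so a half turn about z gives the same grasp; the last joint's range is limited). The gripper opens to 85 mm and grips with 20 to 120 N. Pads are 22 mm wide; open, the fingers measure 114 mm over their backs; the gripper's body (76 mm by 85 mm) begins 54 mm behind the grasp point. The pads swing forward as they close: fully open they stand 13 mm farther back than shut.
Start: joints at [1.12, 0.259, 1.535, -0, 1.348, -0.203], TCP at [0.135, 0.533, 0.304] pointing down, gripper open.
Joint ranges: [-3.14, 3.14], [-0.91, 2.08], [0.19, 2.58], [-1.22, 4.36], [0.22, 2.71], [-3.12, 3.12]. Speed limits (rad/s): [2.57, 2.57, 3.14, 3.14, 3.14, 3.14].

## Interface

Orientations are given as a 3x3 rotation matrix whose columns are the frame's x, y, z axes.
In Python, from plant import arm gives the robot as it stands. The module is installed in compiled form; this text tells all that it offers.
- The arm moves only by the tool move_arm, never from a script. Its argument "increments" is a list of rows, each an object with "translation": the shift along the tool's x, y, z normalised to -1 to 1, where 1 is 4 cm, a list of three; "rot": the turn, a rotation vector about the tool's x, y, z normalised to -1 to 1, where 1 is 0.15 rad, a list of three. In form: [{"translation": [dx, dy, dz], "rot": [ax, ay, az]}, ...]. A call has 1 to 5 rows; each row shifts and turns the commanded pose from where the row before left it, along the tool's axes as they then stand; what a row does not reach is not made up. A row lasts 1/10 s, in which the tool goes at most 50 mm and 8.59 degrees, less where a joint would pass 70% of its speed; a pose out of reach is approached as far as the arm can. A call with a number of a shift or a turn outside -1 to 1 is refused whole. A call with a gripper value outside its range is refused whole. "hand" is the opening, from 0 (shut) to 1 (fully open), set as the call begins (left out, the last holds). The fingers move at their own pace and stop on an object; the grip force is fixed at half the most. Time passes only in rows, so rows that do not move let the fingers close. It gives the time, the measured TCP pose, the force and the opening at its end, in the units of the state.
- arm.state(): the state, without advancing time (a new reading comes with each control period).
- arm.snapshot(name): name is "side" or "top"; returns the picture (384x512x3 uint8, red, green, blue); there is no depth.
- arm.camera_info(name): a dict with "mtx" (3x3 intrinsics, pixels), "cam_to_world" (4x4, takes a point from camera to world coordinates). Camera axes: x right, y down, z forward; pixel columns grow to the right and rows downward; lengths in m; the calibration is good to about 2 mm. A picture is of the moment at which its call begins. camera_info takes no time and is no camera call.
- arm.finish_job(): hands the job in, once; it reports no verdict.
Trained networks look in the newest picture that a camera, given by its name, has taken for a name from the list of things; names that differ only in an ending like _2 or _b are one class to them, and where a whole thing is asked for, a point or a joint stands for the part that bears it (a point fixed in the world has none). Each returns a list of dicts, best first, with "score" (0 to 1); they miss things now and then, are a little off and sometimes report something else, mostly with a low value. They report only what shows in the picture. A call takes as long as a camera call. They do not tell look-alikes from the thing itself.
- arm.spot_in(camera, label): "extent" ([left, top, right, bottom] in pixels, round what is visible of it).
- arm.regions_of(camera, label): "pixels" (384x512 bool, what is visible of it) and "extent" ([left, top, right, bottom] in pixels, round what is visible of it).
- arm.mark_of(camera, label): "uv" ([column, row] in pixels: a listed point, or the origin of a listed thing).
The state is a dict: "time_s": time; "joint_pos": joint angles; "dq": joint speeds; "effort": joint torques, N m; "ee_pos": TCP position; "tcp_rot": TCP orientation; "wrist_force": force on the tool from outside, world axes, zero at the start; "wrist_torque": the same for the moment, N m; "grip_width": finger opening in m.
Only numpy, scipy, OpenCV 4.12 (cv2) and the standard library are available. Lean on these libraries where they do the work, as an engineer would, in place of code of your own. Each camera call takes 0.05 s, during which the arm holds its last target. There are 200 camera calls.

## Task

The vessels on this bench have been stood in one another's places. Put each one where it belongs, standing in the middle of its stirrer's plate: the conical flask on the large stirrer with the square plate, the larger beaker on the medium stirrer and the small beaker on the small stirrer; the brown reagent bottle goes back standing flat in its drip tray. Use the empty white tile to stand a vessel on meanwhile, keep every vessel upright and set each one down rather than letting it drop.

Things in the scene. Friction and masses are not known exactly. Their poses are not given: they have to be found in the camera images.
- flask_center (a point): Conical clear glass flask, empty, about 130 g, 145 mm tall: base 84 mm across, cone from 10 mm up to a straight neck 34 mm across from 100 mm to the mouth at 145 mm. Grip the neck, about 130 mm above the base. Point: on its axis, half-way up (72.5 mm above its underside); z is its axis, up. Starts on the small stirrer; belongs on the large one.
- beaker_center (a point): The larger of two plain open steel beakers, straight-sided, about 110 g: 56 mm across, 74 mm tall. Grip it round the outside. Point: on its axis, half-way up (37 mm above its underside); z is its axis, up. Starts in the drip tray; belongs on the medium stirrer.
- beaker_small_center (a point): The smaller of two plain open steel beakers, straight-sided, about 50 g: 40 mm across, 56 mm tall. Grip it round the outside. Point: on its axis, half-way up (28 mm above its underside); z is its axis, up. Starts on the large or the medium stirrer; belongs on the small one.
- bottle_center (a point): Brown glass reagent bottle, paper label, white screw cap, about 250 g, 140 mm tall: body 70 mm across up to 78 mm, shoulder up to 102 mm, cap 45 mm across from 110 to 140 mm. Grip the cap, about 127 mm above the base. Point: on its axis, half-way up (70 mm above its underside); z is its axis, up. Starts on the large or medium stirrer; belongs in the tray.
- stirrer_large_plate (a point): Large white magnetic stirrer, fixed: square white ceramic plate 116 mm wide, its top 54 mm above the bench; housing 130 mm square with a lower control nose 30 mm long on its -x side. Point: middle of the plate's top face; z up. Place of the conical flask.
- stirrer_medium_plate (a point): Medium white magnetic stirrer, fixed: round steel plate 90 mm across, its top 54 mm above the bench; housing 104 mm square with a lower control nose 28 mm long on its -x side. Point: middle of the plate's top face; z up. Place of the larger beaker.
- stirrer_small_plate (a point): Small white magnetic stirrer, fixed: round steel plate 62 mm across, its top 40 mm above the bench; housing 76 mm square with a lower control nose 24 mm long on its -x side. Point: middle of the plate's top face; z up. Place of the small beaker.
- tray_in (a point): Square white drip tray, fixed: 114 mm outside, 104 mm inside, rim 16 mm above the bench. Point: middle of its inner floor, 5 mm above the bench; x and y along its sides, z up. Place of the brown bottle.
- tile_top (a point): White glazed tile on the bench, fixed, 120 mm square, 8 mm thick, empty at the start: the free spot. Point: middle of its top face; z up. Tile, tray and stirrers change places from start to start; small things up to 65 mm tall stand between them, taller ones beyond. The vessels' tops reach at most 199 mm above the bench where they stand.
Things that resemble listed ones, but are neither listed nor needed, are in the scene too. Leave any red look-alike of the part that bears stirrer_medium_plate alone. What is shaped like the part that bears flask_center but yellow is not meant.

How it is judged:
At the end, for the whole second after the job is handed in: The conical flask stands on the large stirrer, the larger beaker on the medium one and the small beaker on the small one, each within 12 mm of the middle of the plate; the brown bottle stands flat on the floor of the drip tray (within 17 mm of its middle each way); all upright, released and at rest (horizontal distance between flask_center and stirrer_large_plate below 0.012 m and z of flask_center in the frame of stirrer_large_plate between 0.0685 and 0.0765 m and angle between each of flask_center, beaker_center, beaker_small_center, bottle_center's own z axis and vertical below 0.06 rad and linear speed of each of flask, beaker, beaker_small, bottle below 0.02 m/s and angular speed of each of flask, beaker, beaker_small, bottle below 0.2 rad/s and horizontal distance between beaker_center and stirrer_medium_plate below 0.012 m and z of beaker_center in the frame of stirrer_medium_plate between 0.033 and 0.041 m and horizontal distance between beaker_small_center and stirrer_small_plate below 0.012 m and z of beaker_small_center in the frame of stirrer_small_plate between 0.024 and 0.032 m and x of bottle_center in the frame of tray_in between -0.017 and 0.017 m and y of bottle_center in the frame of tray_in between -0.017 and 0.017 m and z of bottle_center in the frame of tray_in between 0.066 and 0.074 m); the robot touches nothing.
It fails at once if a vessel is tipped by more than about 30 degrees (angle between any of flask_center, beaker_center, beaker_small_center, bottle_center's own z axis and vertical above 0.5 rad).
It fails at once if a vessel is dropped: it falls freely, out of the fingers, faster than 0.6 m/s (about 18 mm) ((contact force between flask and the fingers below 0.05 N and linear speed of flask above 0.6 m/s) or (contact force between beaker and the fingers below 0.05 N and linear speed of beaker above 0.6 m/s) or (contact force between beaker_small and the fingers below 0.05 N and linear speed of beaker_small above 0.6 m/s) or (contact force between bottle and the fingers below 0.05 N and linear speed of bottle above 0.6 m/s)).
It also fails if it takes over 131 s, if anything falls off the work surface, if the arm or the gripper's body presses on something with over 40 N, if the wrist force passes 120 N, or if a joint passes its speed limit or range.

## Working session

There is one attempt and no reset: what is moved stays moved. The work goes in short steps, Python scripts to look and compute and a tool call to move; the robot and the scene stay as the last step left them, time stands still between calls to the robot, and variables do not carry over. Pictures are saved under pics/ and viewed, about 12 in all and at most 16, crops included, and the job is handed in when it is done.

Besides the shell and the picture viewer there is one more tool, called after ">>>" as a command line: name --argument value ..., lists and objects as JSON in quotes. move_arm: Moves the arm, as the interface text tells. Its arguments: {"type":"object","properties":{"increments":{"type":"array","items":{"type":"object","properties":{"translation":{"type":"array","items":{"type":"number"}},"rot":{"type":"array","items":{"type":"number"}}}}},"hand":{"type":"number"}},"required":["increments"]}

```bash
mkdir -p pics; python3 - <<'E'
from plant import arm
import cv2, numpy as np
s=arm.state(); print(s['time_s'],s['ee_pos'],s['tcp_rot'],s['grip_width'],arm.grip_point_offset)
for n in('top','side'):
    im=arm.snapshot(n); cv2.imwrite(f'pics/{n}0.png',im[:,:,::-1])
    c=arm.camera_info(n); print(n,np.round(c['mtx'],1).tolist(),np.round(c['cam_to_world'],3).tolist())
    for l in ['flask_center','beaker_center','beaker_small_center','bottle_center','stirrer_large_plate','stirrer_medium_plate','stirrer_small_plate','tray_in','tile_top']:
        print(l,[(np.round(d['uv'],1).tolist(),round(d['score'],2)) for d in arm.mark_of(n,l)])
E
```

```text
0.0 [0.13471077 0.53282736 0.30304546] [[-9.69456285e-01  2.45262870e-01 -7.97683240e-04]
 [ 2.45263915e-01  9.69454826e-01 -1.71829562e-03]
 [ 3.51883750e-04 -1.86145541e-03 -9.99998206e-01]] 0.08536677132179214 0.0539
top [[424.3, 0.0, 258.1], [0.0, 424.3, 193.5], [0.0, 0.0, 1.0]] [[0.023, -0.984, 0.176, 0.259], [-0.999, -0.027, -0.022, 0.008], [0.027, -0.175, -0.984, 1.172], [0.0, 0.0, 0.0, 1.0]]
flask_center [([251.9, 127.8], 0.59), ([199.0, 124.6], 0.35)]
beaker_center []
beaker_small_center [([317.0, 118.2], 0.76)]
bottle_center [([253.1, 188.3], 0.56)]
stirrer_large_plate [([313.7, 126.8], 0.6)]
stirrer_medium_plate [([118.4, 282.0], 0.88), ([257.4, 194.5], 0.56), ([314.6, 124.6], 0.32)]
stirrer_small_plate [([199.7, 124.8], 0.54), ([117.2, 192.7], 0.42)]
tray_in [([383.3, 204.5], 0.58), ([392.9, 201.8], 0.5)]
tile_top [([115.0, 191.5], 0.66)]
side [[359.8, 0.0, 255.1], [0.0, 359.8, 193.3], [0.0, 0.0, 1.0]] [[0.931, -0.284, 0.23, 0.242], [-0.366, -0.701, 0.612, -0.582], [-0.012, -0.654, -0.757, 0.824], [0.0, 0.0, 0.0, 1.0]]
flask_center [([292.8, 139.7], 0.96), ([313.2, 179.3], 0.64)]
beaker_center [([314.4, 341.5], 0.73)]
beaker_small_center [([312.1, 342.3], 0.71), ([350.9, 223.0], 0.67)]
bottle_center [([254.8, 192.3], 0.98)]
stirrer_large_plate [([351.0, 229.4], 0.55)]
stirrer_medium_plate [([149.5, 151.0], 0.9), ([258.9, 207.1], 0.83)]
stirrer_small_plate [([292.0, 156.0], 0.69)]
tray_in [([310.6, 344.0], 0.81)]
tile_top [([214.9, 138.6], 0.62)]
```

View pics/top0.png

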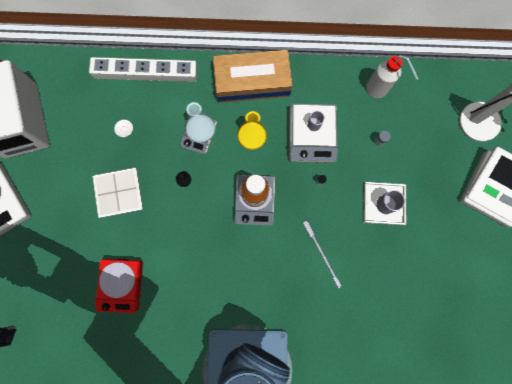

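View pics/side0.png

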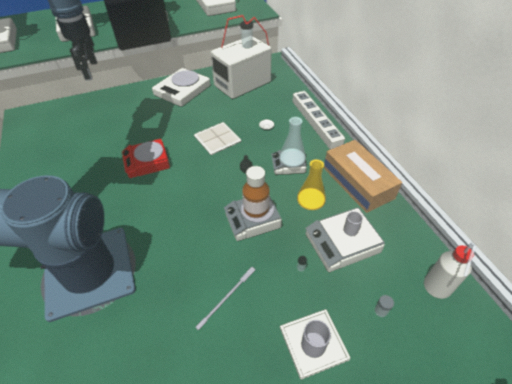

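The top view shows the tile at (117,192), the flask on the small stirrer at (199,130), the yellow decoy at (252,130), the bottle on the medium stirrer at (256,195), the small beaker on the large stirrer at (315,125) and the beaker in the tray at (385,203). The side view agrees. Next I'll localise each one and check with overlays.

```bash
cat > h.py <<'E'
from plant import arm
import cv2, numpy as np
I={n:arm.camera_info(n) for n in('top','side')}
def ray(n,uv):
    T=np.array(I[n]['cam_to_world']); d=T[:3,:3]@np.linalg.solve(I[n]['mtx'],[*uv,1]); return T[:3,3],d
def atz(n,uv,z):
    o,d=ray(n,uv); return (o+d*(z-o[2])/d[2])[:2]
def proj(n,P):
    T=np.linalg.inv(np.array(I[n]['cam_to_world'])); q=(np.atleast_2d(P)@T[:3,:3].T+T[:3,3])@np.array(I[n]['mtx']).T
    return q[:,:2]/q[:,2:]
def circ(c,r,z): a=np.linspace(0,2*np.pi,60); return np.c_[c[0]+r*np.cos(a),c[1]+r*np.sin(a),0*a+z]
def sq(c,w,z,yaw=0):
    p=np.array([[-1,-1],[1,-1],[1,1],[-1,1],[-1,-1]])*w/2; R=np.array([[np.cos(yaw),-np.sin(yaw)],[np.sin(yaw),np.cos(yaw)]])
    return np.c_[p@R.T+c,np.full(5,z)]
def overlay(n,im,items,box,s,fn):
    u,v,U,V=box; o=cv2.resize(im[v:V,u:U,::-1],None,fx=s,fy=s,interpolation=cv2.INTER_CUBIC)
    for P,col in items: cv2.polylines(o,[np.round((proj(n,P)+.5-[u,v])*s).astype(int)],False,col,1,cv2.LINE_AA)
    cv2.imwrite(fn,o); return o
E
python3 - <<'E'
from h import *
Z={'flask_center':.1125,'beaker_center':.042,'beaker_small_center':.082,'bottle_center':.124,'stirrer_large_plate':.054,'stirrer_medium_plate':.054,'stirrer_small_plate':.04,'tray_in':.005,'tile_top':.008}
for n in('top','side'):
    arm.snapshot(n)
    for l,z in Z.items():
        print(n,l,[(np.round(atz(n,d['uv'],z),3).tolist(),round(d['score'],2)) for d in arm.mark_of(n,l)], [np.round(d['extent']).tolist() for d in arm.spot_in(n,l)][:2])
E
```

```text
top flask_center [([0.634, 0.153], 0.96), ([0.618, 0.005], 0.66), ([0.429, -0.342], 0.59)] [[184.0, 103.0, 217.0, 146.0], [239.0, 113.0, 266.0, 152.0]]
top beaker_center [([0.447, -0.377], 0.58), ([0.446, -0.361], 0.29), ([0.463, -0.017], 0.26)] [[378.0, 189.0, 403.0, 212.0]]
top beaker_small_center [([0.656, -0.176], 0.83)] [[310.0, 112.0, 325.0, 130.0], [378.0, 191.0, 404.0, 216.0]]
top bottle_center [([0.464, -0.011], 0.9)] [[289.0, 104.0, 334.0, 163.0], [238.0, 172.0, 267.0, 207.0]]
top stirrer_large_plate [([0.656, -0.173], 0.88)] [[290.0, 104.0, 336.0, 164.0]]
top stirrer_medium_plate [([0.225, 0.34], 0.92), ([0.464, -0.005], 0.8)] [[236.0, 176.0, 272.0, 224.0], [96.0, 257.0, 141.0, 314.0]]
top stirrer_small_plate [([0.648, 0.143], 0.57), ([0.661, 0.153], 0.17)] [[180.0, 133.0, 211.0, 154.0]]
top tray_in [([0.455, -0.367], 0.79)] [[361.0, 182.0, 407.0, 226.0]]
top tile_top [([0.666, -0.182], 0.7), ([0.458, 0.378], 0.55)] [[93.0, 168.0, 138.0, 217.0], [362.0, 183.0, 406.0, 225.0]]
side flask_center [([0.622, -0.017], 0.85), ([0.653, 0.157], 0.66)] [[281.0, 115.0, 306.0, 168.0], [299.0, 158.0, 328.0, 209.0]]
side beaker_center [([0.448, -0.379], 0.6)] [[301.0, 323.0, 332.0, 361.0]]
side beaker_small_center [([0.655, -0.165], 0.84)] [[344.0, 212.0, 363.0, 236.0]]
side bottle_center [([0.466, -0.003], 0.94)] [[244.0, 167.0, 272.0, 214.0]]
side stirrer_large_plate [([0.656, -0.176], 0.55)] [[308.0, 206.0, 383.0, 274.0], [270.0, 151.0, 308.0, 178.0]]
side stirrer_medium_plate [([0.239, 0.34], 0.9), ([0.466, -0.015], 0.89), ([0.675, 0.208], 0.68)] [[124.0, 140.0, 172.0, 178.0], [227.0, 201.0, 279.0, 242.0]]
side stirrer_small_plate [] [[271.0, 149.0, 311.0, 174.0]]
side tray_in [([0.45, -0.375], 0.59)] [[282.0, 313.0, 348.0, 379.0]]
side tile_top [([0.461, 0.372], 0.74)] [[195.0, 120.0, 245.0, 153.0], [229.0, 202.0, 280.0, 241.0]]
```

```bash
cat > ov.py <<'E'
from h import *
import sys
G=dict(flask=(.645,.153),beaker=(.447,-.376),small=(.656,-.17),bottle=(.465,-.007),L=(.656,-.174),M=(.465,-.009),S=(.645,.15),tray=(.453,-.37),tile=(.46,.375))
r,y,c,m=(0,0,255),(0,255,255),(255,255,0),(255,0,255)
def items(G):
    return [(circ(G['flask'],.017,.185),r),(circ(G['flask'],.042,.05),m),(circ(G['beaker'],.028,.079),r),(circ(G['small'],.02,.11),r),(circ(G['bottle'],.0225,.194),r),(circ(G['bottle'],.035,.13),m),
    (sq(G['L'],.116,.054),c),(circ(G['M'],.045,.054),c),(circ(G['S'],.031,.04),c),(sq(G['tray'],.114,.016),c),(sq(G['tile'],.12,.008,),c)]
E
python3 - <<'E'
from ov import *
t=arm.snapshot('top');s=arm.snapshot('side')
def f(n,im,boxes,fn):
    a=[cv2.copyMakeBorder(overlay(n,im,items(G),(u,v,u+64,v+64),4,'/tmp/x.png'),0,4,0,4,0) for u,v in boxes]
    while len(a)<6: a.append(a[0]*0)
    cv2.imwrite(fn,np.vstack([np.hstack(a[:3]),np.hstack(a[3:])]))
f('top',t,[(168,92),(224,163),(283,102),(353,173),(85,160)],'pics/ov_t.png')
f('side',s,[(258,112),(222,165),(310,200),(282,312),(186,105)],'pics/ov_s.png')
E
```

```text
(no output)
```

View pics/ov_t.png

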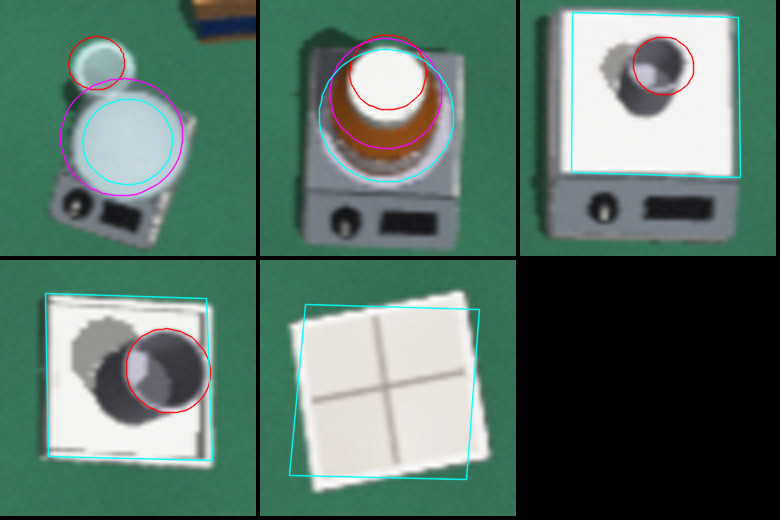

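View pics/ov_s.png

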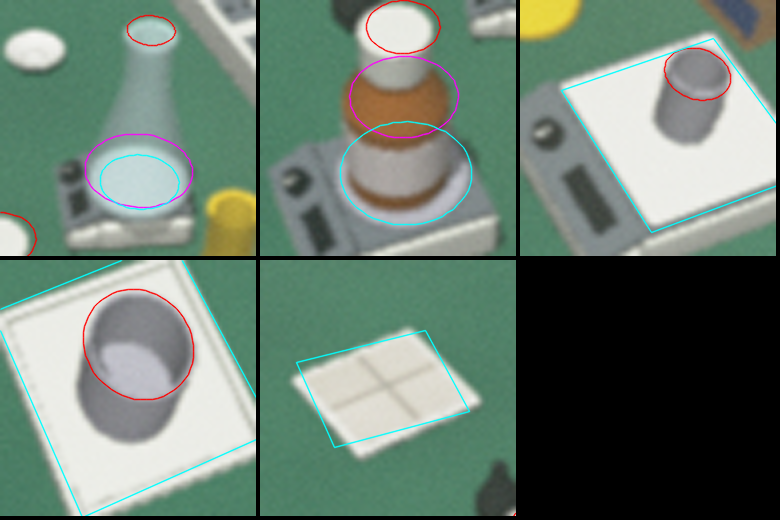

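The overlays are within a few mm. The corrections give small beaker (.656,-.167), flask (.643,.148), bottle (.459,-.008), beaker (.448,-.377), tile (.464,.372) and tray (.451,-.371). I'll measure the plates once they are uncovered. First I align the tool with the world axes and go above the small beaker.

>>> move_arm --increments '[{"translation": [0,0,0],"rot": [0,0,-0.826]},{"translation": [0,0,0],"rot": [0,0,-0.826]},{"translation": [0,0,0],"rot": [0,0,0]}]' --hand 1

```text
time_s: 3.3
ee_pos: [0.1349, 0.5332, 0.3039]
tcp_rot: [[-1.0, -0.001, 0.0], [-0.001, 1.0, 0.0], [-0.0, 0.0, -1.0]]
wrist_force: [-0.3, -0.3, 0.1]
grip_width: 0.0854
```

>>> move_arm --increments '[{"translation": [-0.65,-0.875,0],"rot": [0,0,0]},{"translation": [-0.65,-0.875,0],"rot": [0,0,0]},{"translation": [-0.65,-0.875,0],"rot": [0,0,0]},{"translation": [-0.65,-0.875,0],"rot": [0,0,0]},{"translation": [-0.65,-0.875,0],"rot": [0,0,0]}]'

```text
time_s: 3.8
ee_pos: [0.2655, 0.3568, 0.3041]
tcp_rot: [[-1.0, 0.003, 0.001], [0.003, 1.0, 0.0], [-0.001, 0.0, -1.0]]
wrist_force: [1.4, 0.9, -0.3]
grip_width: 0.0854
```

>>> move_arm --increments '[{"translation": [-0.65,-0.875,0],"rot": [0,0,0]},{"translation": [-0.65,-0.875,0],"rot": [0,0,0]},{"translation": [-0.65,-0.875,0],"rot": [0,0,0]},{"translation": [-0.65,-0.875,0],"rot": [0,0,0]},{"translation": [-0.65,-0.875,0],"rot": [0,0,0]}]'

```text
time_s: 4.3
ee_pos: [0.3957, 0.1816, 0.3042]
tcp_rot: [[-1.0, 0.004, 0.001], [0.004, 1.0, 0.0], [-0.001, 0.0, -1.0]]
wrist_force: [1.3, 1.7, 0.7]
grip_width: 0.0853
```

>>> move_arm --increments '[{"translation": [-0.65,-0.875,0],"rot": [0,0,0]},{"translation": [-0.65,-0.875,0],"rot": [0,0,0]},{"translation": [-0.65,-0.875,0],"rot": [0,0,0]},{"translation": [-0.65,-0.875,0],"rot": [0,0,0]},{"translation": [-0.65,-0.875,0],"rot": [0,0,0]}]'

```text
time_s: 4.8
ee_pos: [0.5258, 0.0065, 0.3041]
tcp_rot: [[-1.0, 0.004, 0.0], [0.004, 1.0, 0.0], [-0.0, 0.0, -1.0]]
wrist_force: [1.2, 0.0, 0.5]
grip_width: 0.0854
```

>>> move_arm --increments '[{"translation": [-0.65,-0.875,0],"rot": [0,0,0]},{"translation": [-0.65,-0.875,0],"rot": [0,0,0]},{"translation": [-0.65,-0.875,0],"rot": [0,0,0]},{"translation": [-0.65,-0.875,0],"rot": [0,0,0]},{"translation": [-0.65,-0.875,0],"rot": [0,0,0]}]'

```text
time_s: 5.3
ee_pos: [0.6557, -0.1684, 0.3038]
tcp_rot: [[-1.0, 0.004, 0.0], [0.004, 1.0, 0.0], [-0.0, 0.0, -1.0]]
wrist_force: [0.6, -0.3, -0.8]
grip_width: 0.0853
```

>>> move_arm --increments '[{"translation": [0,0,0.5],"rot": [0,0,0]},{"translation": [0,0,0],"rot": [0,0,0]}]'

```text
time_s: 5.5
ee_pos: [0.6541, -0.1677, 0.2802]
tcp_rot: [[-1.0, 0.005, -0.006], [0.005, 1.0, 0.003], [0.006, 0.003, -1.0]]
wrist_force: [-0.8, 0.2, -1.1]
grip_width: 0.0852
```

>>> move_arm --increments '[{"translation": [-0.04,0,0.8],"rot": [0,0,0]},{"translation": [0,0,0.8],"rot": [0,0,0]},{"translation": [0,0,0.8],"rot": [0,0,0]},{"translation": [0,0,0.6],"rot": [0,0,0]},{"translation": [0,0,0.3],"rot": [0,0,0]}]'

```text
time_s: 6.0
ee_pos: [0.6552, -0.1652, 0.15]
tcp_rot: [[-1.0, 0.001, -0.004], [0.001, 1.0, 0.002], [0.004, 0.002, -1.0]]
wrist_force: [0.0, 0.8, 0.4]
grip_width: 0.0852
```

>>> move_arm --increments '[{"translation": [0,0,0],"rot": [0,0,0]}]'

```text
time_s: 6.1
ee_pos: [0.6555, -0.1657, 0.1506]
tcp_rot: [[-1.0, 0.0, -0.003], [0.0, 1.0, 0.002], [0.003, 0.002, -1.0]]
wrist_force: [-0.5, 0.5, 0.2]
grip_width: 0.0853
```

>>> move_arm --increments '[{"translation": [0,-0.03,0.08],"rot": [0,0,0]},{"translation": [0,0,0],"rot": [0,0,0]},{"translation": [0,0,0],"rot": [0,0,0]},{"translation": [0,0,0],"rot": [0,0,0]},{"translation": [0,0,0],"rot": [0,0,0]}]' --hand 0

```text
time_s: 6.6
ee_pos: [0.6573, -0.1684, 0.1506]
tcp_rot: [[-1.0, 0.0, 0.003], [0.0, 1.0, -0.001], [-0.003, -0.001, -1.0]]
wrist_force: [0.1, -0.2, 6.8]
grip_width: 0.0389
```

>>> move_arm --increments '[{"translation": [0,0,0],"rot": [0,0,0]},{"translation": [0,0,0],"rot": [0,0,0]},{"translation": [0,0,0],"rot": [0,0,0]},{"translation": [0,0,0],"rot": [0,0,0]},{"translation": [0,0,0],"rot": [0,0,0]}]'

```text
time_s: 7.1
ee_pos: [0.6573, -0.1683, 0.1505]
tcp_rot: [[-1.0, 0.0, 0.003], [0.0, 1.0, -0.001], [-0.003, -0.001, -1.0]]
wrist_force: [-1.5, 0.3, 6.0]
grip_width: 0.0387
```

>>> move_arm --increments '[{"translation": [0,0,-0.5],"rot": [0,0,0]},{"translation": [0,0,-0.85],"rot": [0,0,0]},{"translation": [0,0,-0.85],"rot": [0,0,0]},{"translation": [0,0,-0.85],"rot": [0,0,0]},{"translation": [0,0,-0.85],"rot": [0,0,0]}]'

```text
time_s: 7.6
ee_pos: [0.6562, -0.1679, 0.3061]
tcp_rot: [[-1.0, 0.0, -0.0], [0.0, 1.0, 0.0], [0.0, 0.0, -1.0]]
wrist_force: [0.2, -0.7, -0.4]
grip_width: 0.0391
```

>>> move_arm --increments '[{"translation": [0.32,0.9,0],"rot": [0,0,0]},{"translation": [0.32,0.9,0],"rot": [0,0,0]},{"translation": [0.32,0.9,0],"rot": [0,0,0]},{"translation": [0.32,0.9,0],"rot": [0,0,0]},{"translation": [0.32,0.9,0],"rot": [0,0,0]}]'

```text
time_s: 8.1
ee_pos: [0.5916, 0.0133, 0.3048]
tcp_rot: [[-1.0, 0.0, 0.0], [0.0, 1.0, 0.0], [-0.0, 0.0, -1.0]]
wrist_force: [0.7, -0.1, -0.4]
grip_width: 0.0391
```

>>> move_arm --increments '[{"translation": [0.32,0.9,0],"rot": [0,0,0]},{"translation": [0.32,0.9,0],"rot": [0,0,0]},{"translation": [0.32,0.9,0],"rot": [0,0,0]},{"translation": [0.32,0.9,0],"rot": [0,0,0]},{"translation": [0.32,0.9,0],"rot": [0,0,0]}]'

```text
time_s: 8.6
ee_pos: [0.5276, 0.1933, 0.3049]
tcp_rot: [[-1.0, 0.0, 0.0], [0.0, 1.0, 0.0], [-0.0, 0.0, -1.0]]
wrist_force: [-0.6, -0.1, -0.9]
grip_width: 0.0388
```

>>> move_arm --increments '[{"translation": [0.32,0.9,0],"rot": [0,0,0]},{"translation": [0.32,0.9,0],"rot": [0,0,0]},{"translation": [0.32,0.9,0],"rot": [0,0,0]},{"translation": [0.32,0.9,0],"rot": [0,0,0]},{"translation": [0.32,0.9,0],"rot": [0,0,0]}]'

```text
time_s: 9.1
ee_pos: [0.4636, 0.3733, 0.3049]
tcp_rot: [[-1.0, 0.0, 0.0], [0.0, 1.0, 0.0], [-0.0, 0.0, -1.0]]
wrist_force: [1.2, 0.8, -0.9]
grip_width: 0.0391
```

>>> move_arm --increments '[{"translation": [0,0,0],"rot": [0,0,0]},{"translation": [0,0,0],"rot": [0,0,0]}]'

```text
time_s: 9.3
ee_pos: [0.4639, 0.3726, 0.3046]
tcp_rot: [[-1.0, -0.002, -0.0], [-0.002, 1.0, -0.001], [0.0, -0.001, -1.0]]
wrist_force: [-0.1, -0.2, -0.4]
grip_width: 0.0388
```

>>> move_arm --increments '[{"translation": [0,0,1],"rot": [0,0,0]},{"translation": [0,0,1],"rot": [0,0,0]},{"translation": [0,0,1],"rot": [0,0,0]},{"translation": [0,0,1],"rot": [0,0,0]},{"translation": [0,0,0.6],"rot": [0,0,0]}]'

```text
time_s: 9.8
ee_pos: [0.4638, 0.3697, 0.1176]
tcp_rot: [[-1.0, 0.002, -0.004], [0.002, 1.0, -0.002], [0.004, -0.002, -1.0]]
wrist_force: [0.0, -0.0, -0.9]
grip_width: 0.0388
```

>>> move_arm --increments '[{"translation": [0,0,0.2],"rot": [0,0,0]},{"translation": [0,0,0.05],"rot": [0,0,0]},{"translation": [0,0,0],"rot": [0,0,0]}]'

```text
time_s: 10.1
ee_pos: [0.4656, 0.3718, 0.1119]
tcp_rot: [[-1.0, 0.001, 0.002], [0.001, 1.0, 0.001], [-0.002, 0.001, -1.0]]
wrist_force: [0.6, 0.6, -0.8]
grip_width: 0.0387
```

>>> move_arm --increments '[{"translation": [0,0,0.07],"rot": [0,0,0]},{"translation": [0,0,0],"rot": [0,0,0]}]'

```text
time_s: 10.3
ee_pos: [0.4651, 0.3723, 0.1091]
tcp_rot: [[-1.0, 0.0, 0.002], [0.0, 1.0, 0.001], [-0.002, 0.001, -1.0]]
wrist_force: [-0.2, -0.3, -0.2]
grip_width: 0.0388
```

>>> move_arm --increments '[{"translation": [0,0,0.08],"rot": [0,0,0]},{"translation": [0,0,0],"rot": [0,0,0]}]'

```text
time_s: 10.5
ee_pos: [0.4644, 0.372, 0.1048]
tcp_rot: [[-1.0, -0.0, 0.0], [-0.0, 1.0, 0.0], [-0.0, 0.0, -1.0]]
wrist_force: [0.5, 0.3, -0.7]
grip_width: 0.0389
```

>>> move_arm --increments '[{"translation": [0,0,0.04],"rot": [0,0,0]},{"translation": [0,0,0],"rot": [0,0,0]}]'

```text
time_s: 10.7
ee_pos: [0.4644, 0.3721, 0.1045]
tcp_rot: [[-1.0, -0.0, 0.001], [-0.0, 1.0, 0.0], [-0.001, 0.0, -1.0]]
wrist_force: [-3.1, -2.3, 11.4]
grip_width: 0.0388
```

>>> move_arm --increments '[{"translation": [0,0,0],"rot": [0,0,0]},{"translation": [0,0,0],"rot": [0,0,0]},{"translation": [0,0,0],"rot": [0,0,0]},{"translation": [0,0,0],"rot": [0,0,0]},{"translation": [0,0,0],"rot": [0,0,0]}]' --hand 1

```text
time_s: 11.2
ee_pos: [0.4644, 0.372, 0.1029]
tcp_rot: [[-1.0, -0.0, -0.0], [-0.0, 1.0, -0.0], [0.0, -0.0, -1.0]]
wrist_force: [-0.3, -0.8, 0.7]
grip_width: 0.0857
```

>>> move_arm --increments '[{"translation": [0,0,-0.5],"rot": [0,0,0]},{"translation": [0,0,-1],"rot": [0,0,0]},{"translation": [0,0,-1],"rot": [0,0,0]},{"translation": [0,0,-1],"rot": [0,0,0]},{"translation": [0,0,-1],"rot": [0,0,0]}]'

```text
time_s: 11.7
ee_pos: [0.4642, 0.3719, 0.2846]
tcp_rot: [[-1.0, 0.0, -0.0], [0.0, 1.0, -0.0], [0.0, -0.0, -1.0]]
wrist_force: [1.5, 0.1, -0.6]
grip_width: 0.0858
```

>>> move_arm --increments '[{"translation": [0,0,-0.8],"rot": [0,0,0]},{"translation": [0,0,0],"rot": [0,0,0]}]'

```text
time_s: 11.9
ee_pos: [0.4661, 0.373, 0.3209]
tcp_rot: [[-1.0, -0.0, 0.009], [-0.0, 1.0, 0.005], [-0.009, 0.005, -1.0]]
wrist_force: [1.3, 0.8, -0.4]
grip_width: 0.0853
```

```bash
python3 - <<'E'
from ov import *
print(arm.state()['ee_pos'])
t=arm.snapshot('top');s=arm.snapshot('side')
G.update(small=(.464,.372)); it=[(sq(G['L'],.116,.054),c),(sq(G['L'],.13,.05),r),(circ(G['small'],.02,.064),r)]
a=overlay('top',t,it,(283,92,363,172),4,'/tmp/x.png');b=overlay('side',s,it,(305,195,385,275),4,'/tmp/x.png')
d=overlay('side',s,it,(176,95,256,175),4,'/tmp/x.png')[:, :160]
cv2.imwrite('pics/L.png',np.hstack([a,b,d]))
for n,im in(('top',t),('side',s)):
    g=im.min(2); 
    for l in('stirrer_large_plate','beaker_small_center'): print(n,l,[(np.round(atz(n,q['uv'],.054 if 'stir' in l else .036),3).tolist(),round(q['score'],2)) for q in arm.mark_of(n,l)])
E
```

```text
[0.46614441 0.37296989 0.32091409]
top stirrer_large_plate [([0.659, -0.165], 0.74)]
top beaker_small_center [([0.452, 0.367], 0.79), ([0.463, -0.015], 0.68)]
side stirrer_large_plate [([0.664, -0.169], 0.7)]
side beaker_small_center [([0.458, 0.364], 0.57)]
```

View pics/L.png

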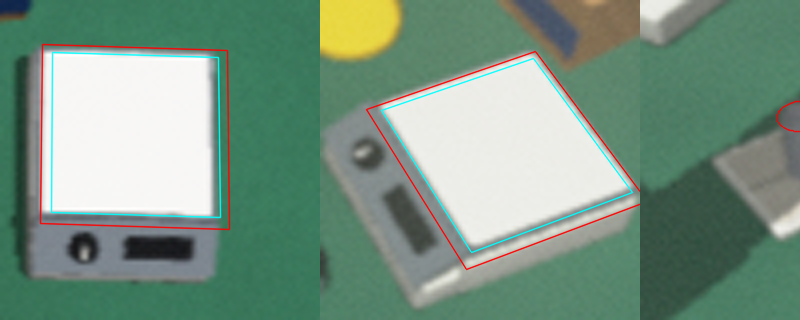

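The large plate centre is (.656,-.171). The small beaker stands on the tile. Next is the flask.

>>> move_arm --increments '[{"translation": [-0.55,-0.7,0],"rot": [0,0,0]},{"translation": [-0.55,-0.7,0],"rot": [0,0,0]},{"translation": [-0.55,-0.7,0],"rot": [0,0,0]},{"translation": [-0.55,-0.7,0],"rot": [0,0,0]}]'

```text
time_s: 12.6
ee_pos: [0.5528, 0.2589, 0.3137]
tcp_rot: [[-1.0, -0.0, -0.002], [-0.0, 1.0, -0.001], [0.002, -0.001, -1.0]]
wrist_force: [0.0, 1.3, 0.4]
grip_width: 0.0856
```

>>> move_arm --increments '[{"translation": [-0.55,-0.7,0],"rot": [0,0,0]},{"translation": [-0.55,-0.7,0],"rot": [0,0,0]},{"translation": [-0.55,-0.7,0],"rot": [0,0,0]},{"translation": [-0.55,-0.7,0],"rot": [0,0,0]},{"translation": [0,0,0],"rot": [0,0,0]}]'

```text
time_s: 13.1
ee_pos: [0.6427, 0.1438, 0.3128]
tcp_rot: [[-1.0, 0.005, -0.002], [0.005, 1.0, -0.002], [0.002, -0.002, -1.0]]
wrist_force: [-0.1, 0.7, -0.4]
grip_width: 0.0855
```

>>> move_arm --increments '[{"translation": [0,0,0],"rot": [0,0,0]}]'

```text
time_s: 13.2
ee_pos: [0.6405, 0.1472, 0.3133]
tcp_rot: [[-1.0, 0.002, -0.003], [0.002, 1.0, 0.0], [0.003, 0.0, -1.0]]
wrist_force: [-0.5, 1.2, 0.5]
grip_width: 0.0858
```

>>> move_arm --increments '[{"translation": [-0.05,0,0.7],"rot": [0,0,0]},{"translation": [0,0,0.7],"rot": [0,0,0]},{"translation": [0,0,0.5],"rot": [0,0,0]},{"translation": [0,0,0.2],"rot": [0,0,0]},{"translation": [0,0,0],"rot": [0,0,0]}]'

```text
time_s: 13.7
ee_pos: [0.6412, 0.149, 0.2296]
tcp_rot: [[-1.0, -0.001, -0.003], [-0.001, 1.0, 0.0], [0.003, 0.0, -1.0]]
wrist_force: [-0.6, -0.7, -0.2]
grip_width: 0.0854
```

>>> move_arm --increments '[{"translation": [0,0,0.1],"rot": [0,0,0]},{"translation": [0,0,0],"rot": [0,0,0]},{"translation": [0,0,0],"rot": [0,0,0]}]'

```text
time_s: 14.0
ee_pos: [0.6428, 0.1482, 0.2282]
tcp_rot: [[-1.0, -0.0, 0.002], [-0.0, 1.0, 0.0], [-0.002, 0.0, -1.0]]
wrist_force: [-0.5, -0.4, 0.0]
grip_width: 0.0852
```

```bash
python3 - <<'E'
from ov import *
p=arm.state()['ee_pos'];print(p)
t=arm.snapshot('top');s=arm.snapshot('side')
G.update(flask=(.643,.148)); it=[(circ(G['flask'],.017,.185),r),(circ(G['flask'],.042,.05),m),(np.array([[p[0],p[1]-.04,.17],[p[0],p[1]+.04,.17]]),y)]
a=overlay('top',t,it,(150,70,240,160),4,'/tmp/x.png');b=overlay('side',s,it,(240,100,330,190),4,'/tmp/x.png')
cv2.imwrite('pics/F.png',np.hstack([a,b]))
E
```

```text
[0.64284392 0.14816488 0.22820808]
```

View pics/F.png

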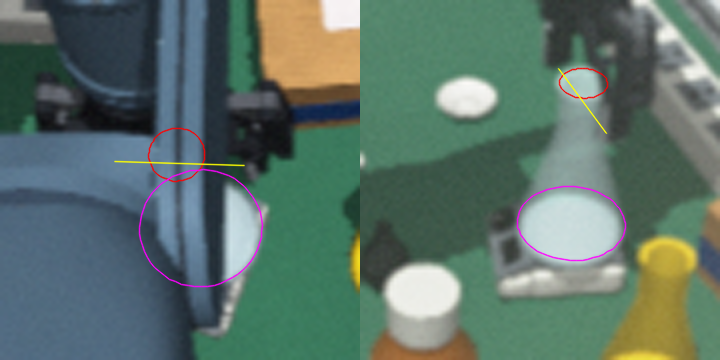

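The flask fit is good and the neck sits between the fingers. Closing now.

>>> move_arm --increments '[{"translation": [0,0,0.08],"rot": [0,0,0]},{"translation": [0,0,0],"rot": [0,0,0]},{"translation": [0,0,0],"rot": [0,0,0]},{"translation": [0,0,0],"rot": [0,0,0]},{"translation": [0,0,0],"rot": [0,0,0]}]' --hand 0

```text
time_s: 14.6
ee_pos: [0.6429, 0.148, 0.2245]
tcp_rot: [[-1.0, 0.0, 0.002], [0.0, 1.0, 0.0], [-0.002, 0.0, -1.0]]
wrist_force: [1.0, -0.8, 2.8]
grip_width: 0.0408
```

>>> move_arm --increments '[{"translation": [0,0,0],"rot": [0,0,0]},{"translation": [0,0,0],"rot": [0,0,0]},{"translation": [0,0,0],"rot": [0,0,0]},{"translation": [0,0,0],"rot": [0,0,0]}]'

```text
time_s: 15.0
ee_pos: [0.6429, 0.148, 0.2245]
tcp_rot: [[-1.0, 0.0, 0.001], [0.0, 1.0, -0.0], [-0.001, -0.0, -1.0]]
wrist_force: [0.5, 0.4, 4.7]
grip_width: 0.041
```

>>> move_arm --increments '[{"translation": [0,0,-0.4],"rot": [0,0,0]},{"translation": [0,0,-0.9],"rot": [0,0,0]},{"translation": [0,0,-0.95],"rot": [0,0,0]},{"translation": [0,0,-0.95],"rot": [0,0,0]},{"translation": [0,0,-0.9],"rot": [0,0,0]}]'

```text
time_s: 15.5
ee_pos: [0.6417, 0.1481, 0.3881]
tcp_rot: [[-1.0, -0.0, -0.003], [-0.0, 1.0, -0.0], [0.003, -0.0, -1.0]]
wrist_force: [0.2, -0.7, -1.0]
grip_width: 0.0406
```

>>> move_arm --increments '[{"translation": [0,-0.4,0],"rot": [0,0,0]},{"translation": [-0.04,-0.8,0],"rot": [0,0,0]},{"translation": [-0.04,-0.9,0],"rot": [0,0,0]},{"translation": [-0.04,-0.9,0],"rot": [0,0,0]},{"translation": [-0.04,-0.9,0],"rot": [0,0,0]}]'

```text
time_s: 16.0
ee_pos: [0.648, -0.0094, 0.3856]
tcp_rot: [[-1.0, -0.0, -0.004], [-0.0, 1.0, 0.001], [0.004, 0.001, -1.0]]
wrist_force: [0.2, -0.2, -1.6]
grip_width: 0.0408
```

>>> move_arm --increments '[{"translation": [-0.04,-0.9,0],"rot": [0,0,0]},{"translation": [-0.04,-0.9,0],"rot": [0,0,0]},{"translation": [-0.04,-0.9,0],"rot": [0,0,0]},{"translation": [-0.04,-0.9,0],"rot": [0,0,0]},{"translation": [0,-0.4,0],"rot": [0,0,0]}]'

```text
time_s: 16.5
ee_pos: [0.6544, -0.1716, 0.3851]
tcp_rot: [[-1.0, 0.003, -0.005], [0.003, 1.0, 0.001], [0.005, 0.001, -1.0]]
wrist_force: [-0.1, 0.3, -0.7]
grip_width: 0.0411
```

>>> move_arm --increments '[{"translation": [0,0,0],"rot": [0,0,0]},{"translation": [0,0,0],"rot": [0,0,0]}]'

```text
time_s: 16.7
ee_pos: [0.655, -0.1674, 0.3866]
tcp_rot: [[-1.0, 0.0, -0.002], [0.0, 1.0, 0.002], [0.002, 0.002, -1.0]]
wrist_force: [0.2, 0.7, -2.0]
grip_width: 0.0411
```

>>> move_arm --increments '[{"translation": [-0.02,-0.08,0.9],"rot": [0,0,0]},{"translation": [0,0,1],"rot": [0,0,0]},{"translation": [0,0,0.9],"rot": [0,0,0]},{"translation": [0,0,0.5],"rot": [0,0,0]},{"translation": [0,0,0],"rot": [0,0,0]}]'

```text
time_s: 17.2
ee_pos: [0.6544, -0.1682, 0.2517]
tcp_rot: [[-1.0, -0.002, -0.008], [-0.002, 1.0, 0.004], [0.008, 0.004, -1.0]]
wrist_force: [-0.1, 0.8, -1.0]
grip_width: 0.0409
```

>>> move_arm --increments '[{"translation": [0,0,0.1],"rot": [0,0,0]},{"translation": [0,0,0],"rot": [0,0,0]},{"translation": [0,0,0],"rot": [0,0,0]}]'

```text
time_s: 17.5
ee_pos: [0.6568, -0.171, 0.2538]
tcp_rot: [[-1.0, -0.001, 0.003], [-0.001, 1.0, -0.001], [-0.003, -0.001, -1.0]]
wrist_force: [0.7, -0.6, -1.5]
grip_width: 0.0407
```

>>> move_arm --increments '[{"translation": [0,0,0.2],"rot": [0,0,0]},{"translation": [0,0,0],"rot": [0,0,0]},{"translation": [0,0,0],"rot": [0,0,0]}]'

```text
time_s: 17.8
ee_pos: [0.6559, -0.1712, 0.2437]
tcp_rot: [[-1.0, 0.0, -0.0], [0.0, 1.0, 0.0], [0.0, 0.0, -1.0]]
wrist_force: [0.8, 0.2, -1.4]
grip_width: 0.0415
```

>>> move_arm --increments '[{"translation": [0,0,0.06],"rot": [0,0,0]},{"translation": [0,0,0],"rot": [0,0,0]},{"translation": [0,0,0],"rot": [0,0,0]}]'

```text
time_s: 18.1
ee_pos: [0.656, -0.1712, 0.2414]
tcp_rot: [[-1.0, 0.0, -0.0], [0.0, 1.0, 0.0], [0.0, 0.0, -1.0]]
wrist_force: [-0.3, -0.5, -1.2]
grip_width: 0.0412
```

>>> move_arm --increments '[{"translation": [0,0,0.06],"rot": [0,0,0]},{"translation": [0,0,0],"rot": [0,0,0]},{"translation": [0,0,0],"rot": [0,0,0]}]'

```text
time_s: 18.4
ee_pos: [0.656, -0.1712, 0.239]
tcp_rot: [[-1.0, -0.0, -0.0], [-0.0, 1.0, 0.0], [0.0, 0.0, -1.0]]
wrist_force: [0.3, 0.4, -1.9]
grip_width: 0.0409
```

>>> move_arm --increments '[{"translation": [0,0,0.03],"rot": [0,0,0]},{"translation": [0,0,0],"rot": [0,0,0]}]'

```text
time_s: 18.6
ee_pos: [0.6563, -0.1713, 0.2385]
tcp_rot: [[-1.0, -0.0, 0.001], [-0.0, 1.0, -0.0], [-0.001, -0.0, -1.0]]
wrist_force: [-0.5, -0.1, 1.1]
grip_width: 0.0412
```

>>> move_arm --increments '[{"translation": [0,0,0.01],"rot": [0,0,0]},{"translation": [0,0,0],"rot": [0,0,0]},{"translation": [0,0,0],"rot": [0,0,0]},{"translation": [0,0,0],"rot": [0,0,0]},{"translation": [0,0,0],"rot": [0,0,0]}]' --hand 1

```text
time_s: 19.1
ee_pos: [0.6561, -0.1712, 0.2375]
tcp_rot: [[-1.0, 0.0, -0.0], [0.0, 1.0, -0.0], [0.0, -0.0, -1.0]]
wrist_force: [-0.4, -0.2, 0.4]
grip_width: 0.0859
```

>>> move_arm --increments '[{"translation": [0,0,-0.4],"rot": [0,0,0]},{"translation": [0,0,-0.8],"rot": [0,0,0]},{"translation": [0,0,-0.8],"rot": [0,0,0]},{"translation": [0,0,-0.2],"rot": [0,0,0]},{"translation": [0,0,0],"rot": [0,0,0]}]'

```text
time_s: 19.6
ee_pos: [0.6566, -0.1714, 0.3275]
tcp_rot: [[-1.0, -0.0, 0.004], [-0.0, 1.0, -0.002], [-0.004, -0.002, -1.0]]
wrist_force: [0.6, 0.4, 0.2]
grip_width: 0.0854
```

```bash
python3 - <<'E'
from ov import *
print(arm.state()['ee_pos'])
t=arm.snapshot('top');s=arm.snapshot('side')
F=(.656,-.171);S=(.643,.146); it=[(circ(S,.031,.04),c),(circ(F,.042,.064),r),(circ(F,.017,.199),r),(sq(F,.116,.054),m)]
a=overlay('top',t,it,(170,90,230,160),4,'/tmp/x.png');b=overlay('side',s,it,(260,130,320,200),4,'/tmp/x.png')
d=overlay('side',s,it,(300,185,385,255),4,'/tmp/x.png')[:280]
cv2.imwrite('pics/S.png',np.hstack([a,b,d[:, :320]]))
for n in('top','side'): print(n,[(np.round(atz(n,q['uv'],.04),3).tolist(),round(q['score'],2)) for q in arm.mark_of(n,'stirrer_small_plate')])
E
```

```text
[ 0.65661101 -0.17139203  0.32747185]
top [([0.658, 0.154], 0.81)]
side [([0.645, 0.149], 0.56)]
```

View pics/S.png

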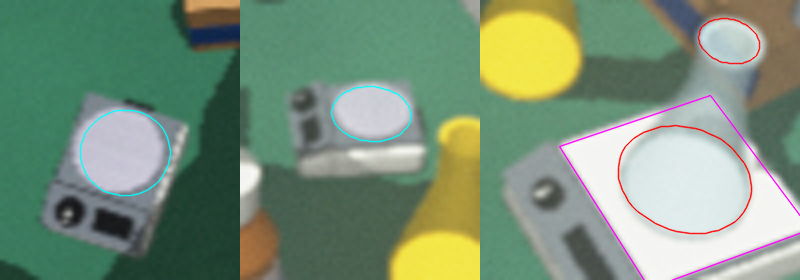

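The flask is centred and the small plate is at (.643,.146). Now I fetch the small beaker from the tile.

>>> move_arm --increments '[{"translation": [0.34,0.97,0],"rot": [0,0,0]},{"translation": [0.34,0.97,0],"rot": [0,0,0]},{"translation": [0.34,0.97,0],"rot": [0,0,0]},{"translation": [0.34,0.97,0],"rot": [0,0,0]},{"translation": [0.34,0.97,0],"rot": [0,0,0]}]'

```text
time_s: 20.3
ee_pos: [0.5869, 0.0242, 0.3239]
tcp_rot: [[-1.0, 0.0, -0.003], [0.0, 1.0, 0.0], [0.003, 0.0, -1.0]]
wrist_force: [-0.1, -0.4, 0.0]
grip_width: 0.0855
```

>>> move_arm --increments '[{"translation": [0.34,0.97,0],"rot": [0,0,0]},{"translation": [0.34,0.97,0],"rot": [0,0,0]},{"translation": [0.34,0.97,0],"rot": [0,0,0]},{"translation": [0.34,0.97,0],"rot": [0,0,0]},{"translation": [0.34,0.97,0],"rot": [0,0,0]}]'

```text
time_s: 20.8
ee_pos: [0.5188, 0.2182, 0.3241]
tcp_rot: [[-1.0, 0.0, -0.002], [0.0, 1.0, -0.0], [0.002, -0.0, -1.0]]
wrist_force: [0.5, 0.3, 0.2]
grip_width: 0.0856
```

>>> move_arm --increments '[{"translation": [0.34,0.97,0],"rot": [0,0,0]},{"translation": [0.34,0.97,0],"rot": [0,0,0]},{"translation": [0.34,0.97,0],"rot": [0,0,0]},{"translation": [0.34,0.97,0],"rot": [0,0,0]},{"translation": [0,0,0],"rot": [0,0,0]}]'

```text
time_s: 21.3
ee_pos: [0.463, 0.376, 0.3238]
tcp_rot: [[-1.0, -0.005, -0.003], [-0.005, 1.0, 0.001], [0.003, 0.001, -1.0]]
wrist_force: [-0.2, 0.7, -0.5]
grip_width: 0.0852
```

>>> move_arm --increments '[{"translation": [0,0,0.5],"rot": [0,0,0]},{"translation": [0,0,0],"rot": [0,0,0]},{"translation": [0,0,0],"rot": [0,0,0]}]'

```text
time_s: 21.6
ee_pos: [0.4655, 0.3713, 0.3045]
tcp_rot: [[-1.0, 0.001, -0.002], [0.001, 1.0, -0.001], [0.002, -0.001, -1.0]]
wrist_force: [-0.2, -1.1, 0.5]
grip_width: 0.0858
```

>>> move_arm --increments '[{"translation": [0.02,0.02,1],"rot": [0,0,0]},{"translation": [0,0,1],"rot": [0,0,0]},{"translation": [0,0,1],"rot": [0,0,0]},{"translation": [0,0,1],"rot": [0,0,0]},{"translation": [0,0,0.8],"rot": [0,0,0]}]'

```text
time_s: 22.1
ee_pos: [0.4651, 0.3719, 0.112]
tcp_rot: [[-1.0, 0.001, -0.001], [0.001, 1.0, -0.0], [0.001, -0.0, -1.0]]
wrist_force: [0.5, -0.1, 0.4]
grip_width: 0.0853
```

>>> move_arm --increments '[{"translation": [0,0,0.1],"rot": [0,0,0]},{"translation": [0,0,0],"rot": [0,0,0]},{"translation": [0,0,0],"rot": [0,0,0]}]'

```text
time_s: 22.4
ee_pos: [0.4664, 0.3732, 0.1117]
tcp_rot: [[-1.0, 0.001, 0.003], [0.001, 1.0, 0.002], [-0.003, 0.002, -1.0]]
wrist_force: [0.8, 0.0, -0.1]
grip_width: 0.0853
```

>>> move_arm --increments '[{"translation": [0.04,-0.03,0.16],"rot": [0,0,0]},{"translation": [0,0,0],"rot": [0,0,0]}]'

```text
time_s: 22.6
ee_pos: [0.4634, 0.3716, 0.1039]
tcp_rot: [[-1.0, -0.0, 0.001], [-0.0, 1.0, 0.001], [-0.001, 0.001, -1.0]]
wrist_force: [0.3, -0.8, -0.2]
grip_width: 0.0858
```

>>> move_arm --increments '[{"translation": [0,0,0],"rot": [0,0,0]},{"translation": [0,0,0],"rot": [0,0,0]},{"translation": [0,0,0],"rot": [0,0,0]},{"translation": [0,0,0],"rot": [0,0,0]},{"translation": [0,0,0],"rot": [0,0,0]}]' --hand 0

```text
time_s: 23.1
ee_pos: [0.4635, 0.3718, 0.1037]
tcp_rot: [[-1.0, -0.0, 0.001], [-0.0, 1.0, 0.0], [-0.001, 0.0, -1.0]]
wrist_force: [-0.9, -0.6, 4.7]
grip_width: 0.0388
```

>>> move_arm --increments '[{"translation": [0,0,0],"rot": [0,0,0]},{"translation": [0,0,0],"rot": [0,0,0]},{"translation": [0,0,0],"rot": [0,0,0]}]'

```text
time_s: 23.4
ee_pos: [0.4636, 0.3718, 0.1037]
tcp_rot: [[-1.0, -0.0, 0.001], [-0.0, 1.0, 0.0], [-0.001, 0.0, -1.0]]
wrist_force: [-1.1, -0.0, 4.7]
grip_width: 0.0392
```

>>> move_arm --increments '[{"translation": [0,0,-0.4],"rot": [0,0,0]},{"translation": [0,0,-0.9],"rot": [0,0,0]},{"translation": [0,0,-0.9],"rot": [0,0,0]},{"translation": [0,0,-0.9],"rot": [0,0,0]},{"translation": [0,0,-0.6],"rot": [0,0,0]}]'

```text
time_s: 23.9
ee_pos: [0.4637, 0.3719, 0.2535]
tcp_rot: [[-1.0, -0.0, 0.002], [-0.0, 1.0, 0.001], [-0.002, 0.001, -1.0]]
wrist_force: [-0.0, 0.7, -0.6]
grip_width: 0.039
```

>>> move_arm --increments '[{"translation": [-0.56,-0.705,0],"rot": [0,0,0]},{"translation": [-0.56,-0.705,0],"rot": [0,0,0]},{"translation": [-0.56,-0.705,0],"rot": [0,0,0]},{"translation": [-0.56,-0.705,0],"rot": [0,0,0]}]'

```text
time_s: 24.3
ee_pos: [0.5533, 0.2578, 0.2507]
tcp_rot: [[-1.0, -0.0, -0.001], [-0.0, 1.0, -0.0], [0.001, -0.0, -1.0]]
wrist_force: [0.9, 0.5, -0.1]
grip_width: 0.0388
```

>>> move_arm --increments '[{"translation": [-0.56,-0.705,0],"rot": [0,0,0]},{"translation": [-0.56,-0.705,0],"rot": [0,0,0]},{"translation": [-0.56,-0.705,0],"rot": [0,0,0]},{"translation": [-0.56,-0.705,0],"rot": [0,0,0]},{"translation": [0,0,0],"rot": [0,0,0]}]'

```text
time_s: 24.8
ee_pos: [0.6449, 0.1417, 0.25]
tcp_rot: [[-1.0, 0.005, 0.0], [0.005, 1.0, -0.002], [-0.0, -0.002, -1.0]]
wrist_force: [-0.6, -0.1, -0.7]
grip_width: 0.0391
```

>>> move_arm --increments '[{"translation": [0,0,0.5],"rot": [0,0,0]},{"translation": [0,0,0.5],"rot": [0,0,0]},{"translation": [0,0,0],"rot": [0,0,0]},{"translation": [0,0,0],"rot": [0,0,0]}]'

```text
time_s: 25.2
ee_pos: [0.642, 0.1465, 0.2107]
tcp_rot: [[-1.0, -0.0, -0.002], [-0.0, 1.0, 0.0], [0.002, 0.0, -1.0]]
wrist_force: [0.5, 0.6, 0.3]
grip_width: 0.0389
```

>>> move_arm --increments '[{"translation": [-0.03,0,0.7],"rot": [0,0,0]},{"translation": [0,0,0.6],"rot": [0,0,0]},{"translation": [0,0,0.3],"rot": [0,0,0]},{"translation": [0,0,0],"rot": [0,0,0]},{"translation": [0,0,0],"rot": [0,0,0]}]'

```text
time_s: 25.7
ee_pos: [0.6443, 0.1462, 0.1484]
tcp_rot: [[-1.0, -0.0, 0.002], [-0.0, 1.0, 0.0], [-0.002, 0.0, -1.0]]
wrist_force: [0.4, -0.8, -0.3]
grip_width: 0.0388
```

>>> move_arm --increments '[{"translation": [0,0,0.06],"rot": [0,0,0]},{"translation": [0,0,0],"rot": [0,0,0]},{"translation": [0,0,0],"rot": [0,0,0]}]'

```text
time_s: 26.0
ee_pos: [0.644, 0.146, 0.1455]
tcp_rot: [[-1.0, -0.0, 0.001], [-0.0, 1.0, 0.0], [-0.001, 0.0, -1.0]]
wrist_force: [0.0, -1.0, -0.8]
grip_width: 0.0395
```

>>> move_arm --increments '[{"translation": [0.02,0,0.18],"rot": [0,0,0]},{"translation": [0,0,0],"rot": [0,0,0]},{"translation": [0,0,0],"rot": [0,0,0]}]'

```text
time_s: 26.3
ee_pos: [0.6426, 0.146, 0.137]
tcp_rot: [[-1.0, 0.0, -0.001], [0.0, 1.0, -0.0], [0.001, -0.0, -1.0]]
wrist_force: [0.2, -0.2, -0.0]
grip_width: 0.0388
```

>>> move_arm --increments '[{"translation": [0,0,0.04],"rot": [0,0,0]},{"translation": [0,0,0],"rot": [0,0,0]},{"translation": [0,0,0],"rot": [0,0,0]}]'

```text
time_s: 26.6
ee_pos: [0.6429, 0.146, 0.1359]
tcp_rot: [[-1.0, -0.0, 0.0], [-0.0, 1.0, 0.0], [-0.0, 0.0, -1.0]]
wrist_force: [0.3, 0.4, -0.6]
grip_width: 0.0388
```

>>> move_arm --increments '[{"translation": [0,0,0.03],"rot": [0,0,0]},{"translation": [0,0,0],"rot": [0,0,0]}]'

```text
time_s: 26.8
ee_pos: [0.643, 0.146, 0.1357]
tcp_rot: [[-1.0, -0.0, 0.001], [-0.0, 1.0, -0.0], [-0.001, -0.0, -1.0]]
wrist_force: [-1.1, -0.9, 4.6]
grip_width: 0.0394
```

>>> move_arm --increments '[{"translation": [0,0,0],"rot": [0,0,0]},{"translation": [0,0,0],"rot": [0,0,0]},{"translation": [0,0,0],"rot": [0,0,0]},{"translation": [0,0,0],"rot": [0,0,0]},{"translation": [0,0,0],"rot": [0,0,0]}]' --hand 1

```text
time_s: 27.3
ee_pos: [0.6429, 0.146, 0.1346]
tcp_rot: [[-1.0, 0.0, -0.0], [0.0, 1.0, -0.0], [0.0, -0.0, -1.0]]
wrist_force: [0.4, -0.3, 0.9]
grip_width: 0.0854
```

>>> move_arm --increments '[{"translation": [0,0,-0.5],"rot": [0,0,0]},{"translation": [0,0,-0.9],"rot": [0,0,0]},{"translation": [0,0,-0.9],"rot": [0,0,0]},{"translation": [0,0,-0.9],"rot": [0,0,0]},{"translation": [0,0,-0.9],"rot": [0,0,0]}]'

```text
time_s: 27.8
ee_pos: [0.6427, 0.146, 0.3001]
tcp_rot: [[-1.0, -0.0, -0.0], [-0.0, 1.0, 0.0], [0.0, 0.0, -1.0]]
wrist_force: [0.5, 0.3, 0.8]
grip_width: 0.0857
```

>>> move_arm --increments '[{"translation": [0.35,-0.935,0],"rot": [0,0,0]},{"translation": [0.35,-0.935,0],"rot": [0,0,0]},{"translation": [0.35,-0.935,0],"rot": [0,0,0]},{"translation": [0.35,-0.935,0],"rot": [0,0,0]},{"translation": [0.35,-0.935,0],"rot": [0,0,0]}]'

```text
time_s: 28.3
ee_pos: [0.5721, -0.0422, 0.2988]
tcp_rot: [[-1.0, -0.0, 0.0], [-0.0, 1.0, -0.0], [-0.0, -0.0, -1.0]]
wrist_force: [1.1, -0.2, -0.2]
grip_width: 0.0853
```

>>> move_arm --increments '[{"translation": [0.35,-0.935,0],"rot": [0,0,0]},{"translation": [0.35,-0.935,0],"rot": [0,0,0]},{"translation": [0.35,-0.935,0],"rot": [0,0,0]},{"translation": [0.35,-0.935,0],"rot": [0,0,0]},{"translation": [0.35,-0.935,0],"rot": [0,0,0]}]'

```text
time_s: 28.8
ee_pos: [0.5021, -0.2293, 0.2989]
tcp_rot: [[-1.0, -0.0, 0.0], [-0.0, 1.0, -0.0], [-0.0, -0.0, -1.0]]
wrist_force: [0.9, -0.9, 0.8]
grip_width: 0.0856
```

>>> move_arm --increments '[{"translation": [0.35,-0.935,0],"rot": [0,0,0]},{"translation": [0.35,-0.935,0],"rot": [0,0,0]},{"translation": [0.35,-0.935,0],"rot": [0,0,0]},{"translation": [0.35,-0.935,0],"rot": [0,0,0]},{"translation": [0,0,0],"rot": [0,0,0]}]'

```text
time_s: 29.3
ee_pos: [0.4449, -0.3821, 0.2984]
tcp_rot: [[-1.0, 0.005, -0.001], [0.005, 1.0, -0.002], [0.001, -0.002, -1.0]]
wrist_force: [-0.7, 0.6, 0.4]
grip_width: 0.0853
```

>>> move_arm --increments '[{"translation": [0,0,0.8],"rot": [0,0,0]},{"translation": [0,0,0],"rot": [0,0,0]},{"translation": [0,0,0],"rot": [0,0,0]}]'

```text
time_s: 29.6
ee_pos: [0.4469, -0.3767, 0.2665]
tcp_rot: [[-1.0, -0.001, -0.001], [-0.001, 1.0, 0.002], [0.001, 0.002, -1.0]]
wrist_force: [0.7, -0.6, 0.4]
grip_width: 0.0851
```

>>> move_arm --increments '[{"translation": [-0.02,0,0.8],"rot": [0,0,0]},{"translation": [0,0,0.9],"rot": [0,0,0]},{"translation": [0,0,0.9],"rot": [0,0,0]},{"translation": [0,0,0.8],"rot": [0,0,0]},{"translation": [0,0,0.2],"rot": [0,0,0]}]'

```text
time_s: 30.1
ee_pos: [0.4473, -0.3759, 0.1206]
tcp_rot: [[-1.0, -0.001, -0.003], [-0.001, 1.0, 0.004], [0.003, 0.004, -1.0]]
wrist_force: [0.6, -0.0, -0.4]
grip_width: 0.0854
```

>>> move_arm --increments '[{"translation": [0,0,0.15],"rot": [0,0,0]},{"translation": [0,0,0],"rot": [0,0,0]},{"translation": [0,0,0],"rot": [0,0,0]}]'

```text
time_s: 30.4
ee_pos: [0.4486, -0.3784, 0.1186]
tcp_rot: [[-1.0, -0.0, 0.002], [-0.0, 1.0, -0.003], [-0.002, -0.003, -1.0]]
wrist_force: [0.0, -0.4, -0.1]
grip_width: 0.0852
```

>>> move_arm --increments '[{"translation": [0.02,0.02,0.15],"rot": [0,0,0]},{"translation": [0,0,0],"rot": [0,0,0]},{"translation": [0,0,0],"rot": [0,0,0]}]'

```text
time_s: 30.7
ee_pos: [0.4468, -0.3768, 0.111]
tcp_rot: [[-1.0, 0.0, 0.0], [0.0, 1.0, -0.0], [-0.0, -0.0, -1.0]]
wrist_force: [-0.3, -0.6, 0.4]
grip_width: 0.0854
```

>>> move_arm --increments '[{"translation": [0,0,0],"rot": [0,0,0]},{"translation": [0,0,0],"rot": [0,0,0]},{"translation": [0,0,0],"rot": [0,0,0]},{"translation": [0,0,0],"rot": [0,0,0]},{"translation": [0,0,0],"rot": [0,0,0]}]' --hand 0

```text
time_s: 31.2
ee_pos: [0.4471, -0.377, 0.1111]
tcp_rot: [[-1.0, -0.0, 0.001], [-0.0, 1.0, -0.001], [-0.001, -0.001, -1.0]]
wrist_force: [0.6, 0.2, 2.7]
grip_width: 0.054
```

>>> move_arm --increments '[{"translation": [0,0,0],"rot": [0,0,0]},{"translation": [0,0,0],"rot": [0,0,0]},{"translation": [0,0,0],"rot": [0,0,0]}]'

```text
time_s: 31.5
ee_pos: [0.4471, -0.3771, 0.1111]
tcp_rot: [[-1.0, -0.0, 0.001], [-0.0, 1.0, -0.001], [-0.001, -0.001, -1.0]]
wrist_force: [0.7, -0.1, 4.5]
grip_width: 0.0538
```

>>> move_arm --increments '[{"translation": [0,0,-0.5],"rot": [0,0,0]},{"translation": [0,0,-1],"rot": [0,0,0]},{"translation": [0,0,-1],"rot": [0,0,0]},{"translation": [0,0,-1],"rot": [0,0,0]},{"translation": [0,0,-1],"rot": [0,0,0]}]'

```text
time_s: 32.0
ee_pos: [0.4463, -0.3762, 0.2912]
tcp_rot: [[-1.0, 0.0, -0.002], [0.0, 1.0, 0.002], [0.002, 0.002, -1.0]]
wrist_force: [0.7, -1.0, -1.3]
grip_width: 0.0539
```

>>> move_arm --increments '[{"translation": [0,0,-1],"rot": [0,0,0]},{"translation": [-0.02,0.75,0],"rot": [0,0,0]},{"translation": [-0.02,0.95,0],"rot": [0,0,0]},{"translation": [-0.02,0.95,0],"rot": [0,0,0]},{"translation": [-0.02,0.95,0],"rot": [0,0,0]}]'

```text
time_s: 32.5
ee_pos: [0.4494, -0.2312, 0.3297]
tcp_rot: [[-1.0, 0.001, -0.002], [0.001, 1.0, 0.001], [0.002, 0.001, -1.0]]
wrist_force: [1.3, 0.2, -1.2]
grip_width: 0.054
```

>>> move_arm --increments '[{"translation": [-0.02,0.95,0],"rot": [0,0,0]},{"translation": [-0.02,0.95,0],"rot": [0,0,0]},{"translation": [-0.02,0.95,0],"rot": [0,0,0]},{"translation": [-0.02,0.95,0],"rot": [0,0,0]},{"translation": [-0.02,0.95,0],"rot": [0,0,0]}]'

```text
time_s: 33.0
ee_pos: [0.4533, -0.0412, 0.3299]
tcp_rot: [[-1.0, 0.0, -0.002], [0.0, 1.0, 0.001], [0.002, 0.001, -1.0]]
wrist_force: [-0.4, 0.2, -1.8]
grip_width: 0.0538
```

>>> move_arm --increments '[{"translation": [-0.02,0.95,0],"rot": [0,0,0]},{"translation": [-0.02,0.95,0],"rot": [0,0,0]},{"translation": [-0.02,0.95,0],"rot": [0,0,0]},{"translation": [-0.02,0.95,0],"rot": [0,0,0]},{"translation": [-0.02,0.95,0],"rot": [0,0,0]}]'

```text
time_s: 33.5
ee_pos: [0.4573, 0.1487, 0.3298]
tcp_rot: [[-1.0, 0.0, -0.002], [0.0, 1.0, -0.0], [0.002, -0.0, -1.0]]
wrist_force: [0.0, 0.4, -0.3]
grip_width: 0.0542
```

>>> move_arm --increments '[{"translation": [-0.02,0.95,0],"rot": [0,0,0]},{"translation": [-0.02,0.95,0],"rot": [0,0,0]},{"translation": [-0.02,0.95,0],"rot": [0,0,0]},{"translation": [-0.02,0.95,0],"rot": [0,0,0]},{"translation": [-0.02,0.95,0],"rot": [0,0,0]}]'

```text
time_s: 34.0
ee_pos: [0.4614, 0.3386, 0.3296]
tcp_rot: [[-1.0, -0.0, -0.002], [-0.0, 1.0, -0.001], [0.002, -0.001, -1.0]]
wrist_force: [1.0, -0.3, -0.9]
grip_width: 0.054
```

>>> move_arm --increments '[{"translation": [-0.02,0.9,0],"rot": [0,0,0]},{"translation": [0,0,0],"rot": [0,0,0]},{"translation": [0,0,0],"rot": [0,0,0]}]'

```text
time_s: 34.3
ee_pos: [0.4622, 0.3735, 0.3292]
tcp_rot: [[-1.0, -0.002, -0.002], [-0.002, 1.0, -0.002], [0.002, -0.002, -1.0]]
wrist_force: [-0.4, -0.7, -1.2]
grip_width: 0.0537
```

>>> move_arm --increments '[{"translation": [0,0,0.8],"rot": [0,0,0]},{"translation": [0,0,1],"rot": [0,0,0]},{"translation": [0,0,1],"rot": [0,0,0]},{"translation": [0,0,1],"rot": [0,0,0]},{"translation": [0,0,0.8],"rot": [0,0,0]}]'

```text
time_s: 34.8
ee_pos: [0.4621, 0.371, 0.1443]
tcp_rot: [[-1.0, 0.002, -0.002], [0.002, 1.0, -0.002], [0.002, -0.002, -1.0]]
wrist_force: [0.2, 0.5, -1.3]
grip_width: 0.0542
```

>>> move_arm --increments '[{"translation": [0,0,0.3],"rot": [0,0,0]},{"translation": [0,0,0],"rot": [0,0,0]},{"translation": [0,0,0],"rot": [0,0,0]}]'

```text
time_s: 35.1
ee_pos: [0.4639, 0.373, 0.1361]
tcp_rot: [[-1.0, 0.001, 0.002], [0.001, 1.0, 0.001], [-0.002, 0.001, -1.0]]
wrist_force: [0.5, -0.2, -0.7]
grip_width: 0.0536
```

>>> move_arm --increments '[{"translation": [0,0,0.4],"rot": [0,0,0]},{"translation": [0,0,0],"rot": [0,0,0]},{"translation": [0,0,0],"rot": [0,0,0]}]'

```text
time_s: 35.4
ee_pos: [0.4635, 0.3734, 0.1203]
tcp_rot: [[-1.0, 0.0, 0.002], [0.0, 1.0, 0.001], [-0.002, 0.001, -1.0]]
wrist_force: [-0.6, 0.6, -1.5]
grip_width: 0.0541
```

>>> move_arm --increments '[{"translation": [0,0,0.06],"rot": [0,0,0]},{"translation": [0,0,0],"rot": [0,0,0]},{"translation": [0,0,0],"rot": [0,0,0]}]'

```text
time_s: 35.7
ee_pos: [0.4631, 0.3733, 0.1168]
tcp_rot: [[-1.0, -0.0, 0.001], [-0.0, 1.0, 0.0], [-0.001, 0.0, -1.0]]
wrist_force: [1.2, -0.3, -1.4]
grip_width: 0.0538
```

>>> move_arm --increments '[{"translation": [0,0,0.06],"rot": [0,0,0]},{"translation": [0,0,0],"rot": [0,0,0]},{"translation": [0,0,0],"rot": [0,0,0]}]'

```text
time_s: 36.0
ee_pos: [0.4632, 0.3734, 0.1141]
tcp_rot: [[-1.0, -0.0, 0.001], [-0.0, 1.0, 0.0], [-0.001, 0.0, -1.0]]
wrist_force: [0.6, 1.5, -0.2]
grip_width: 0.0539
```

>>> move_arm --increments '[{"translation": [0,0,0.03],"rot": [0,0,0]},{"translation": [0,0,0],"rot": [0,0,0]}]'

```text
time_s: 36.2
ee_pos: [0.4633, 0.3735, 0.1141]
tcp_rot: [[-1.0, -0.0, 0.001], [-0.0, 1.0, 0.001], [-0.001, 0.001, -1.0]]
wrist_force: [-1.1, -0.4, 8.2]
grip_width: 0.0543
```

>>> move_arm --increments '[{"translation": [0,0,0],"rot": [0,0,0]},{"translation": [0,0,0],"rot": [0,0,0]},{"translation": [0,0,0],"rot": [0,0,0]},{"translation": [0,0,0],"rot": [0,0,0]},{"translation": [0,0,0],"rot": [0,0,0]}]' --hand 1

```text
time_s: 36.7
ee_pos: [0.4628, 0.3732, 0.1125]
tcp_rot: [[-1.0, -0.0, -0.0], [-0.0, 1.0, -0.0], [0.0, -0.0, -1.0]]
wrist_force: [0.8, 0.2, 0.2]
grip_width: 0.0855
```

>>> move_arm --increments '[{"translation": [0,0,-0.5],"rot": [0,0,0]},{"translation": [0,0,-1],"rot": [0,0,0]},{"translation": [0,0,-1],"rot": [0,0,0]},{"translation": [0,0,-1],"rot": [0,0,0]},{"translation": [0,0,-1],"rot": [0,0,0]}]'

```text
time_s: 37.2
ee_pos: [0.4626, 0.3731, 0.2942]
tcp_rot: [[-1.0, -0.0, -0.0], [-0.0, 1.0, -0.0], [0.0, -0.0, -1.0]]
wrist_force: [1.6, 0.0, -0.4]
grip_width: 0.0853
```

>>> move_arm --increments '[{"translation": [0,0,-0.9],"rot": [0,0,0]},{"translation": [0,-0.95,0],"rot": [0,0,0]},{"translation": [0,-0.95,0],"rot": [0,0,0]},{"translation": [0,-0.95,0],"rot": [0,0,0]},{"translation": [0,-0.95,0],"rot": [0,0,0]}]'

```text
time_s: 37.7
ee_pos: [0.4625, 0.2199, 0.3287]
tcp_rot: [[-1.0, -0.001, 0.0], [-0.001, 1.0, -0.0], [-0.0, -0.0, -1.0]]
wrist_force: [0.5, -1.0, 0.5]
grip_width: 0.0854
```

>>> move_arm --increments '[{"translation": [0,-0.95,0],"rot": [0,0,0]},{"translation": [0,-0.95,0],"rot": [0,0,0]},{"translation": [0,-0.95,0],"rot": [0,0,0]},{"translation": [0,-0.95,0],"rot": [0,0,0]},{"translation": [0,-0.95,0],"rot": [0,0,0]}]'

```text
time_s: 38.2
ee_pos: [0.4625, 0.0298, 0.3288]
tcp_rot: [[-1.0, -0.0, 0.0], [-0.0, 1.0, -0.0], [-0.0, -0.0, -1.0]]
wrist_force: [0.3, -0.8, 0.0]
grip_width: 0.0852
```

>>> move_arm --increments '[{"translation": [0.1,-0.95,0],"rot": [0,0,0]},{"translation": [0,0,0],"rot": [0,0,0]},{"translation": [0,0,0],"rot": [0,0,0]},{"translation": [0,0,0],"rot": [0,0,0]}]'

```text
time_s: 38.6
ee_pos: [0.4588, -0.006, 0.3287]
tcp_rot: [[-1.0, -0.0, -0.0], [-0.0, 1.0, 0.001], [0.0, 0.001, -1.0]]
wrist_force: [-0.3, -0.0, 0.2]
grip_width: 0.085
```

```bash
python3 - <<'E'
from ov import *
p=arm.state()['ee_pos'];print(p)
s=arm.snapshot('side')
B=(.459,-.008);K=(.4635,.3735); it=[(circ(B,.0225,.194),r),(circ(B,.0225,.164),r),(circ(B,.035,.132),m),(circ(B,.035,.054),m),(circ((.465,-.009),.045,.054),c)]
b=overlay('side',s,it,(210,130,310,250),4,'/tmp/x.png')
d=overlay('side',s,[(circ(K,.028,.082),r),(circ((.643,.146),.02,.096),r)],(180,90,330,180),2,'/tmp/x.png')
d=cv2.copyMakeBorder(d,0,480-180,0,0,0)
cv2.imwrite('pics/B.png',np.hstack([b,d]))
E
```

```text
[ 0.45882651 -0.00604235  0.32869281]
```

View pics/B.png

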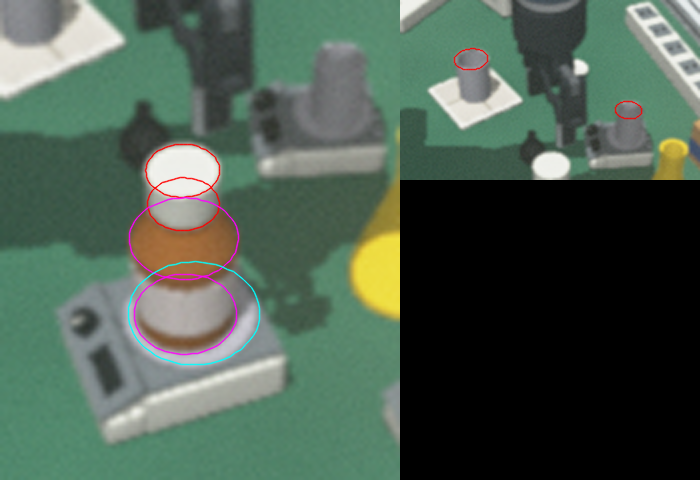

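The bottle estimate fits. Descending and gripping the cap.

>>> move_arm --increments '[{"translation": [0,-0.05,0.6],"rot": [0,0,0]},{"translation": [0,0,0.8],"rot": [0,0,0]},{"translation": [0,0,0.6],"rot": [0,0,0]},{"translation": [0,0,0.15],"rot": [0,0,0]},{"translation": [0,0,0],"rot": [0,0,0]}]'

```text
time_s: 39.15
ee_pos: [0.4586, -0.0078, 0.2422]
tcp_rot: [[-1.0, -0.002, -0.002], [-0.002, 1.0, 0.001], [0.002, 0.001, -1.0]]
wrist_force: [0.2, -0.4, 1.1]
grip_width: 0.0854
```

>>> move_arm --increments '[{"translation": [0,0,0.05],"rot": [0,0,0]},{"translation": [0,0,0],"rot": [0,0,0]},{"translation": [0,0,0],"rot": [0,0,0]}]'

```text
time_s: 39.45
ee_pos: [0.4594, -0.0088, 0.2417]
tcp_rot: [[-1.0, -0.0, 0.002], [-0.0, 1.0, -0.001], [-0.002, -0.001, -1.0]]
wrist_force: [0.2, 0.1, -0.2]
grip_width: 0.0852
```

>>> move_arm --increments '[{"translation": [0,0,0.14],"rot": [0,0,0]},{"translation": [0,0,0],"rot": [0,0,0]}]'

```text
time_s: 39.65
ee_pos: [0.4586, -0.0088, 0.2348]
tcp_rot: [[-1.0, 0.0, -0.0], [0.0, 1.0, 0.0], [0.0, 0.0, -1.0]]
wrist_force: [-0.1, -0.1, -0.6]
grip_width: 0.0854
```

>>> move_arm --increments '[{"translation": [0,0,0],"rot": [0,0,0]},{"translation": [0,0,0],"rot": [0,0,0]},{"translation": [0,0,0],"rot": [0,0,0]},{"translation": [0,0,0],"rot": [0,0,0]},{"translation": [0,0,0],"rot": [0,0,0]}]' --hand 0

```text
time_s: 40.15
ee_pos: [0.459, -0.0087, 0.2355]
tcp_rot: [[-1.0, 0.0, 0.001], [0.0, 1.0, 0.0], [-0.001, 0.0, -1.0]]
wrist_force: [-0.2, 2.0, 4.3]
grip_width: 0.0432
```

>>> move_arm --increments '[{"translation": [0,0,0],"rot": [0,0,0]},{"translation": [0,0,0],"rot": [0,0,0]},{"translation": [0,0,0],"rot": [0,0,0]},{"translation": [0,0,0],"rot": [0,0,0]}]'

```text
time_s: 40.55
ee_pos: [0.459, -0.0087, 0.2354]
tcp_rot: [[-1.0, -0.0, 0.001], [-0.0, 1.0, 0.0], [-0.001, 0.0, -1.0]]
wrist_force: [-0.5, 2.2, 5.6]
grip_width: 0.0435
```

>>> move_arm --increments '[{"translation": [0,0,-0.3],"rot": [0,0,0]},{"translation": [0,0,-0.7],"rot": [0,0,0]},{"translation": [0,0,-0.8],"rot": [0,0,0]},{"translation": [0,0,-0.6],"rot": [0,0,0]},{"translation": [0,0,0],"rot": [0,0,0]}]'

```text
time_s: 41.05
ee_pos: [0.4601, -0.0093, 0.3336]
tcp_rot: [[-1.0, -0.0, 0.005], [-0.0, 1.0, -0.002], [-0.005, -0.002, -1.0]]
wrist_force: [0.5, 0.1, -1.9]
grip_width: 0.0435
```

>>> move_arm --increments '[{"translation": [0.02,-0.4,0],"rot": [0,0,0]},{"translation": [0.02,-0.8,0],"rot": [0,0,0]},{"translation": [0.02,-0.9,0],"rot": [0,0,0]},{"translation": [0.02,-0.9,0],"rot": [0,0,0]},{"translation": [0.02,-0.9,0],"rot": [0,0,0]}]'

```text
time_s: 41.55
ee_pos: [0.454, -0.1658, 0.3288]
tcp_rot: [[-1.0, -0.0, -0.003], [-0.0, 1.0, 0.002], [0.003, 0.002, -1.0]]
wrist_force: [1.0, 0.2, -1.8]
grip_width: 0.0429
```

>>> move_arm --increments '[{"translation": [0.02,-0.9,0],"rot": [0,0,0]},{"translation": [0.02,-0.9,0],"rot": [0,0,0]},{"translation": [0.02,-0.9,0],"rot": [0,0,0]},{"translation": [0.02,-0.9,0],"rot": [0,0,0]},{"translation": [0.02,-0.9,0],"rot": [0,0,0]}]'

```text
time_s: 42.05
ee_pos: [0.45, -0.346, 0.3284]
tcp_rot: [[-1.0, 0.0, -0.003], [0.0, 1.0, 0.003], [0.003, 0.003, -1.0]]
wrist_force: [0.1, -0.1, -2.2]
grip_width: 0.0432
```

>>> move_arm --increments '[{"translation": [0,-0.6,0],"rot": [0,0,0]},{"translation": [0,0,0],"rot": [0,0,0]},{"translation": [0,0,0],"rot": [0,0,0]},{"translation": [0,0,0],"rot": [0,0,0]}]'

```text
time_s: 42.45
ee_pos: [0.4506, -0.3677, 0.3298]
tcp_rot: [[-1.0, -0.0, -0.002], [-0.001, 1.0, 0.002], [0.002, 0.002, -1.0]]
wrist_force: [0.2, 0.3, -3.0]
grip_width: 0.0433
```

>>> move_arm --increments '[{"translation": [0,-0.07,0.6],"rot": [0,0,0]},{"translation": [0,0,0.8],"rot": [0,0,0]},{"translation": [0,0,0.8],"rot": [0,0,0]},{"translation": [0,0,0.7],"rot": [0,0,0]},{"translation": [0,0,0.2],"rot": [0,0,0]}]'

```text
time_s: 42.95
ee_pos: [0.4499, -0.3688, 0.2038]
tcp_rot: [[-1.0, -0.001, -0.004], [-0.001, 1.0, 0.005], [0.004, 0.005, -1.0]]
wrist_force: [-0.4, 0.6, -1.3]
grip_width: 0.0431
```

>>> move_arm --increments '[{"translation": [0,0,0.1],"rot": [0,0,0]},{"translation": [0,0,0],"rot": [0,0,0]},{"translation": [0,0,0],"rot": [0,0,0]}]'

```text
time_s: 43.25
ee_pos: [0.4516, -0.3721, 0.2048]
tcp_rot: [[-1.0, -0.0, 0.002], [-0.0, 1.0, -0.002], [-0.002, -0.002, -1.0]]
wrist_force: [0.3, 1.0, -2.3]
grip_width: 0.0432
```

>>> move_arm --increments '[{"translation": [0,0,0.25],"rot": [0,0,0]},{"translation": [0,0,0.06],"rot": [0,0,0]},{"translation": [0,0,0],"rot": [0,0,0]},{"translation": [0,0,0],"rot": [0,0,0]}]'

```text
time_s: 43.65
ee_pos: [0.4508, -0.3716, 0.1907]
tcp_rot: [[-1.0, 0.0, -0.0], [0.0, 1.0, 0.0], [0.0, 0.0, -1.0]]
wrist_force: [-0.6, -0.5, -2.1]
grip_width: 0.0434
```

>>> move_arm --increments '[{"translation": [0,0,0.06],"rot": [0,0,0]},{"translation": [0,0,0],"rot": [0,0,0]},{"translation": [0,0,0],"rot": [0,0,0]}]'

```text
time_s: 43.95
ee_pos: [0.4509, -0.3716, 0.1883]
tcp_rot: [[-1.0, 0.0, -0.0], [0.0, 1.0, 0.0], [0.0, 0.0, -1.0]]
wrist_force: [0.5, -1.1, -1.8]
grip_width: 0.0435
```

>>> move_arm --increments '[{"translation": [0,0,0.05],"rot": [0,0,0]},{"translation": [0,0,0],"rot": [0,0,0]},{"translation": [0,0,0],"rot": [0,0,0]}]'

```text
time_s: 44.25
ee_pos: [0.451, -0.3717, 0.1865]
tcp_rot: [[-1.0, -0.0, 0.0], [-0.0, 1.0, -0.0], [-0.0, -0.0, -1.0]]
wrist_force: [0.5, -0.1, -0.9]
grip_width: 0.0434
```

>>> move_arm --increments '[{"translation": [0,0,0.03],"rot": [0,0,0]},{"translation": [0,0,0],"rot": [0,0,0]}]'

```text
time_s: 44.45
ee_pos: [0.4512, -0.3717, 0.1864]
tcp_rot: [[-1.0, -0.0, 0.001], [-0.0, 1.0, -0.001], [-0.001, -0.001, -1.0]]
wrist_force: [-0.5, 2.3, 7.4]
grip_width: 0.043
```

Contact. I release, rise and look at the medium plate and the tray.

>>> move_arm --increments '[{"translation": [0,0,0],"rot": [0,0,0]},{"translation": [0,0,0],"rot": [0,0,0]},{"translation": [0,0,0],"rot": [0,0,0]},{"translation": [0,0,0],"rot": [0,0,0]},{"translation": [0,0,0],"rot": [0,0,0]}]' --hand 1

```text
time_s: 44.95
ee_pos: [0.4508, -0.3716, 0.185]
tcp_rot: [[-1.0, 0.0, -0.0], [0.0, 1.0, 0.0], [0.0, 0.0, -1.0]]
wrist_force: [-0.3, -0.9, -0.7]
grip_width: 0.0853
```

>>> move_arm --increments '[{"translation": [0,0,-0.4],"rot": [0,0,0]},{"translation": [0,0,-0.9],"rot": [0,0,0]},{"translation": [0,0,-0.9],"rot": [0,0,0]},{"translation": [0,0,-0.8],"rot": [0,0,0]},{"translation": [0,0,0],"rot": [0,0,0]}]'

```text
time_s: 45.45
ee_pos: [0.4522, -0.3731, 0.3105]
tcp_rot: [[-1.0, -0.0, 0.006], [-0.0, 1.0, -0.008], [-0.006, -0.008, -1.0]]
wrist_force: [0.2, -0.9, 0.3]
grip_width: 0.0854
```

```bash
python3 - <<'E'
from ov import *
print(arm.state()['ee_pos'])
t=arm.snapshot('top');s=arm.snapshot('side')
B=(.451,-.3715);M=(.465,-.009); it=[(circ(M,.045,.054),c),(circ(B,.0225,.145),r),(circ(B,.035,.083),m),(circ(B,.035,.005),m),(sq((.451,-.371),.114,.016),c)]
a=overlay('top',t,it,(226,160,286,230),4,'/tmp/x.png');b=overlay('side',s,it,(222,175,282,245),4,'/tmp/x.png')
d=overlay('side',s,it,(280,290,350,380),4,'/tmp/x.png')[:280+80]
a=np.vstack([np.hstack([a,b]),np.zeros((80,480,3),np.uint8)])
cv2.imwrite('pics/M.png',np.hstack([a,d]))
for n in('top','side'): print(n,[(np.round(atz(n,q['uv'],.054),3).tolist(),round(q['score'],2)) for q in arm.mark_of(n,'stirrer_medium_plate')])
E
```

```text
[ 0.45221345 -0.37312239  0.31054695]
top [([0.22, 0.339], 0.97), ([0.466, -0.009], 0.64)]
side [([0.462, -0.012], 0.92), ([0.24, 0.343], 0.61)]
```

View pics/M.png

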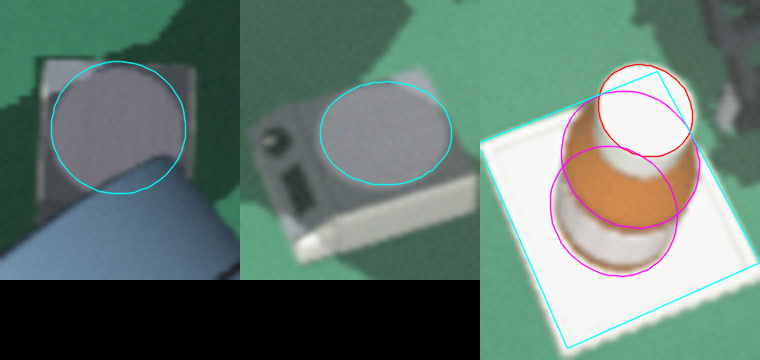

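The bottle stands centred in the tray and the medium plate is at about (.4635,-.010). Now the larger beaker from the tile.

>>> move_arm --increments '[{"translation": [0,0.93,0],"rot": [0,0,0]},{"translation": [-0.02,0.93,0],"rot": [0,0,0]},{"translation": [-0.02,0.93,0],"rot": [0,0,0]},{"translation": [-0.02,0.93,0],"rot": [0,0,0]},{"translation": [-0.02,0.93,0],"rot": [0,0,0]}]'

```text
time_s: 46.15
ee_pos: [0.4533, -0.1838, 0.3034]
tcp_rot: [[-1.0, 0.0, -0.003], [0.0, 1.0, 0.002], [0.003, 0.002, -1.0]]
wrist_force: [1.0, 0.7, -0.2]
grip_width: 0.0854
```

>>> move_arm --increments '[{"translation": [-0.02,0.93,0],"rot": [0,0,0]},{"translation": [-0.02,0.93,0],"rot": [0,0,0]},{"translation": [-0.02,0.93,0],"rot": [0,0,0]},{"translation": [-0.02,0.93,0],"rot": [0,0,0]},{"translation": [-0.02,0.93,0],"rot": [0,0,0]}]'

```text
time_s: 46.65
ee_pos: [0.4572, 0.002, 0.3036]
tcp_rot: [[-1.0, 0.0, -0.003], [0.0, 1.0, 0.001], [0.003, 0.001, -1.0]]
wrist_force: [0.7, -0.2, 0.9]
grip_width: 0.0855
```

>>> move_arm --increments '[{"translation": [-0.02,0.93,0],"rot": [0,0,0]},{"translation": [-0.02,0.93,0],"rot": [0,0,0]},{"translation": [-0.02,0.93,0],"rot": [0,0,0]},{"translation": [-0.02,0.93,0],"rot": [0,0,0]},{"translation": [-0.02,0.93,0],"rot": [0,0,0]}]'

```text
time_s: 47.15
ee_pos: [0.4612, 0.1879, 0.3035]
tcp_rot: [[-1.0, -0.0, -0.003], [-0.0, 1.0, -0.001], [0.003, -0.001, -1.0]]
wrist_force: [0.1, 1.3, 0.4]
grip_width: 0.0853
```

>>> move_arm --increments '[{"translation": [-0.02,0.93,0],"rot": [0,0,0]},{"translation": [-0.02,0.93,0],"rot": [0,0,0]},{"translation": [-0.02,0.93,0],"rot": [0,0,0]},{"translation": [-0.02,0.93,0],"rot": [0,0,0]},{"translation": [0,0.93,0],"rot": [0,0,0]}]'

```text
time_s: 47.65
ee_pos: [0.4646, 0.3737, 0.3031]
tcp_rot: [[-1.0, -0.0, -0.003], [-0.0, 1.0, -0.002], [0.003, -0.002, -1.0]]
wrist_force: [0.8, -1.0, 0.3]
grip_width: 0.0852
```

>>> move_arm --increments '[{"translation": [0,0,0.6],"rot": [0,0,0]},{"translation": [0,0,0],"rot": [0,0,0]},{"translation": [0,0,0],"rot": [0,0,0]}]'

```text
time_s: 47.95
ee_pos: [0.4646, 0.3718, 0.2795]
tcp_rot: [[-1.0, 0.0, -0.004], [0.0, 1.0, -0.002], [0.004, -0.002, -1.0]]
wrist_force: [0.2, -0.1, -0.1]
grip_width: 0.0851
```

>>> move_arm --increments '[{"translation": [0,0,0.8],"rot": [0,0,0]},{"translation": [0,0,0.9],"rot": [0,0,0]},{"translation": [0,0,0.9],"rot": [0,0,0]},{"translation": [0,0,0.9],"rot": [0,0,0]},{"translation": [0,0,0.4],"rot": [0,0,0]}]'

```text
time_s: 48.45
ee_pos: [0.4644, 0.3706, 0.1226]
tcp_rot: [[-1.0, 0.002, -0.004], [0.002, 1.0, -0.002], [0.004, -0.002, -1.0]]
wrist_force: [0.7, -0.7, -0.4]
grip_width: 0.0857
```

>>> move_arm --increments '[{"translation": [0,0,0.1],"rot": [0,0,0]},{"translation": [0,0,0],"rot": [0,0,0]},{"translation": [0,0,0],"rot": [0,0,0]}]'

```text
time_s: 48.75
ee_pos: [0.4664, 0.3725, 0.1228]
tcp_rot: [[-1.0, 0.001, 0.003], [0.001, 1.0, 0.001], [-0.003, 0.001, -1.0]]
wrist_force: [0.2, -0.0, 0.8]
grip_width: 0.0858
```

>>> move_arm --increments '[{"translation": [0.06,0.02,0.19],"rot": [0,0,0]},{"translation": [0,0,0],"rot": [0,0,0]},{"translation": [0,0,0],"rot": [0,0,0]}]'

```text
time_s: 49.05
ee_pos: [0.4627, 0.3733, 0.1137]
tcp_rot: [[-1.0, -0.0, 0.0], [-0.0, 1.0, 0.0], [-0.0, 0.0, -1.0]]
wrist_force: [-0.3, -0.1, 0.8]
grip_width: 0.0856
```

>>> move_arm --increments '[{"translation": [0,0,0],"rot": [0,0,0]},{"translation": [0,0,0],"rot": [0,0,0]},{"translation": [0,0,0],"rot": [0,0,0]},{"translation": [0,0,0],"rot": [0,0,0]},{"translation": [0,0,0],"rot": [0,0,0]}]' --hand 0

```text
time_s: 49.55
ee_pos: [0.4632, 0.3734, 0.114]
tcp_rot: [[-1.0, -0.0, 0.001], [-0.0, 1.0, 0.001], [-0.001, 0.001, -1.0]]
wrist_force: [-0.8, 2.0, 3.6]
grip_width: 0.0537
```

>>> move_arm --increments '[{"translation": [0,0,0],"rot": [0,0,0]},{"translation": [0,0,0],"rot": [0,0,0]},{"translation": [0,0,0],"rot": [0,0,0]}]'

```text
time_s: 49.85
ee_pos: [0.4632, 0.3734, 0.114]
tcp_rot: [[-1.0, -0.0, 0.001], [-0.0, 1.0, 0.001], [-0.001, 0.001, -1.0]]
wrist_force: [0.9, 0.2, 4.5]
grip_width: 0.0538
```

>>> move_arm --increments '[{"translation": [0,0,-0.4],"rot": [0,0,0]},{"translation": [0,0,-0.8],"rot": [0,0,0]},{"translation": [0,0,-0.9],"rot": [0,0,0]},{"translation": [0,0,-0.9],"rot": [0,0,0]},{"translation": [0,0,-0.7],"rot": [0,0,0]}]'

```text
time_s: 50.35
ee_pos: [0.4627, 0.3731, 0.2628]
tcp_rot: [[-1.0, 0.0, -0.0], [0.0, 1.0, -0.0], [0.0, -0.0, -1.0]]
wrist_force: [0.8, 0.0, -0.5]
grip_width: 0.0539
```

>>> move_arm --increments '[{"translation": [0,-0.4,0],"rot": [0,0,0]},{"translation": [0,-0.8,0],"rot": [0,0,0]},{"translation": [0,-0.93,0],"rot": [0,0,0]},{"translation": [0,-0.93,0],"rot": [0,0,0]},{"translation": [0,-0.93,0],"rot": [0,0,0]}]'

```text
time_s: 50.85
ee_pos: [0.4614, 0.2115, 0.2594]
tcp_rot: [[-1.0, -0.0, -0.004], [-0.0, 1.0, -0.001], [0.004, -0.001, -1.0]]
wrist_force: [0.5, -0.7, -0.8]
grip_width: 0.0541
```

>>> move_arm --increments '[{"translation": [0,-0.93,0],"rot": [0,0,0]},{"translation": [0,-0.93,0],"rot": [0,0,0]},{"translation": [0,-0.93,0],"rot": [0,0,0]},{"translation": [0,-0.93,0],"rot": [0,0,0]},{"translation": [0,-0.93,0],"rot": [0,0,0]}]'

```text
time_s: 51.35
ee_pos: [0.4612, 0.0259, 0.2597]
tcp_rot: [[-1.0, 0.0, -0.004], [0.0, 1.0, 0.0], [0.004, 0.0, -1.0]]
wrist_force: [-0.4, -0.5, -0.3]
grip_width: 0.054
```

>>> move_arm --increments '[{"translation": [0,-0.93,0],"rot": [0,0,0]},{"translation": [0,0,0],"rot": [0,0,0]},{"translation": [0,0,0.5],"rot": [0,0,0]},{"translation": [0,0,0],"rot": [0,0,0]},{"translation": [0,0,0],"rot": [0,0,0]}]'

```text
time_s: 51.85
ee_pos: [0.4618, -0.009, 0.2405]
tcp_rot: [[-1.0, -0.0, -0.003], [-0.0, 1.0, 0.001], [0.003, 0.001, -1.0]]
wrist_force: [-0.7, 0.5, -0.4]
grip_width: 0.0538
```

>>> move_arm --increments '[{"translation": [-0.04,-0.02,0.6],"rot": [0,0,0]},{"translation": [0,0,0.7],"rot": [0,0,0]},{"translation": [0,0,0.35],"rot": [0,0,0]},{"translation": [0,0,0],"rot": [0,0,0]},{"translation": [0,0,0],"rot": [0,0,0]}]'

```text
time_s: 52.35
ee_pos: [0.4648, -0.01, 0.1761]
tcp_rot: [[-1.0, -0.001, 0.0], [-0.001, 1.0, -0.0], [-0.0, -0.0, -1.0]]
wrist_force: [0.5, 0.0, -0.2]
grip_width: 0.0538
```

>>> move_arm --increments '[{"translation": [0,0,0.06],"rot": [0,0,0]},{"translation": [0,0,0],"rot": [0,0,0]},{"translation": [0,0,0],"rot": [0,0,0]}]'

```text
time_s: 52.65
ee_pos: [0.4648, -0.0104, 0.1738]
tcp_rot: [[-1.0, -0.0, 0.001], [-0.0, 1.0, -0.0], [-0.001, -0.0, -1.0]]
wrist_force: [-1.1, 0.1, -0.7]
grip_width: 0.0541
```

>>> move_arm --increments '[{"translation": [0.03,0.01,0.25],"rot": [0,0,0]},{"translation": [0,0,0],"rot": [0,0,0]},{"translation": [0,0,0],"rot": [0,0,0]}]'

```text
time_s: 52.95
ee_pos: [0.4629, -0.0099, 0.1626]
tcp_rot: [[-1.0, 0.0, -0.001], [0.0, 1.0, 0.0], [0.001, 0.0, -1.0]]
wrist_force: [-0.5, -0.4, -1.2]
grip_width: 0.0539
```

>>> move_arm --increments '[{"translation": [0,0,0.05],"rot": [0,0,0]},{"translation": [0,0,0],"rot": [0,0,0]},{"translation": [0,0,0],"rot": [0,0,0]}]'

```text
time_s: 53.25
ee_pos: [0.4633, -0.01, 0.1611]
tcp_rot: [[-1.0, 0.0, -0.0], [0.0, 1.0, -0.0], [0.0, -0.0, -1.0]]
wrist_force: [-0.6, -0.3, -1.1]
grip_width: 0.0538
```

>>> move_arm --increments '[{"translation": [0,0,0.03],"rot": [0,0,0]},{"translation": [0,0,0],"rot": [0,0,0]},{"translation": [0,0,0],"rot": [0,0,0]}]'

```text
time_s: 53.55
ee_pos: [0.4633, -0.01, 0.1599]
tcp_rot: [[-1.0, -0.0, 0.0], [-0.0, 1.0, -0.0], [-0.0, -0.0, -1.0]]
wrist_force: [0.4, 0.6, -0.7]
grip_width: 0.0536
```

>>> move_arm --increments '[{"translation": [0,0,0.02],"rot": [0,0,0]},{"translation": [0,0,0],"rot": [0,0,0]}]'

```text
time_s: 53.75
ee_pos: [0.4633, -0.01, 0.1599]
tcp_rot: [[-1.0, -0.0, 0.0], [-0.0, 1.0, -0.0], [-0.0, -0.0, -1.0]]
wrist_force: [-2.3, 0.6, 6.6]
grip_width: 0.0541
```

>>> move_arm --increments '[{"translation": [0,0,0],"rot": [0,0,0]},{"translation": [0,0,0],"rot": [0,0,0]},{"translation": [0,0,0],"rot": [0,0,0]},{"translation": [0,0,0],"rot": [0,0,0]},{"translation": [0,0,0],"rot": [0,0,0]}]' --hand 1

```text
time_s: 54.25
ee_pos: [0.4632, -0.01, 0.159]
tcp_rot: [[-1.0, 0.0, -0.0], [0.0, 1.0, 0.0], [0.0, 0.0, -1.0]]
wrist_force: [0.1, 0.6, -0.2]
grip_width: 0.0857
```

>>> move_arm --increments '[{"translation": [0,0,-0.5],"rot": [0,0,0]},{"translation": [0,0,-1],"rot": [0,0,0]},{"translation": [0,0,-1],"rot": [0,0,0]},{"translation": [0,0,-1],"rot": [0,0,0]},{"translation": [0,0,-0.5],"rot": [0,0,0]}]'

```text
time_s: 54.75
ee_pos: [0.4642, -0.0102, 0.3228]
tcp_rot: [[-1.0, -0.0, 0.005], [-0.0, 1.0, -0.001], [-0.005, -0.001, -1.0]]
wrist_force: [0.8, 0.6, 0.3]
grip_width: 0.0851
```

>>> move_arm --increments '[{"translation": [0.3,0.9,0],"rot": [0,0,0]},{"translation": [0.3,0.9,0],"rot": [0,0,0]},{"translation": [0.3,0.9,0],"rot": [0,0,0]},{"translation": [0.3,0.9,0],"rot": [0,0,0]},{"translation": [0.3,0.9,0],"rot": [0,0,0]}]'

```text
time_s: 55.25
ee_pos: [0.4026, 0.1712, 0.3192]
tcp_rot: [[-1.0, 0.0, 0.0], [0.0, 1.0, 0.0], [-0.0, 0.0, -1.0]]
wrist_force: [0.2, -0.9, 0.3]
grip_width: 0.0853
```

>>> move_arm --increments '[{"translation": [0.3,0.9,0],"rot": [0,0,0]},{"translation": [0.3,0.9,0],"rot": [0,0,0]},{"translation": [0.3,0.9,0],"rot": [0,0,0]},{"translation": [0.3,0.9,0],"rot": [0,0,0]},{"translation": [0,0,0],"rot": [0,0,0]}]'

```text
time_s: 55.75
ee_pos: [0.3535, 0.3173, 0.319]
tcp_rot: [[-1.0, -0.005, -0.001], [-0.005, 1.0, 0.002], [0.001, 0.002, -1.0]]
wrist_force: [0.1, -0.8, -0.3]
grip_width: 0.0852
```

```bash
python3 - <<'E'
from ov import *
print(arm.state()['ee_pos'])
it=[(circ((.656,-.171),.042,.064),r),(circ((.656,-.171),.017,.199),r),(circ((.4633,-.01),.028,.128),r),(circ((.4633,-.01),.045,.054),c),(circ((.643,.146),.031,.04),c),(circ((.643,.146),.02,.096),r),(circ((.451,-.3715),.0225,.145),r),(sq((.451,-.371),.114,.016),c)]
a=overlay('top',arm.snapshot('top'),it,(170,90,420,240),3,'/tmp/x.png')
cv2.imwrite('pics/end_t.png',a)
b=overlay('side',arm.snapshot('side'),it,(215,110,400,380),2,'pics/end_s.png')
E
```

```text
[0.35350761 0.31727442 0.31897282]
```

View pics/end_t.png

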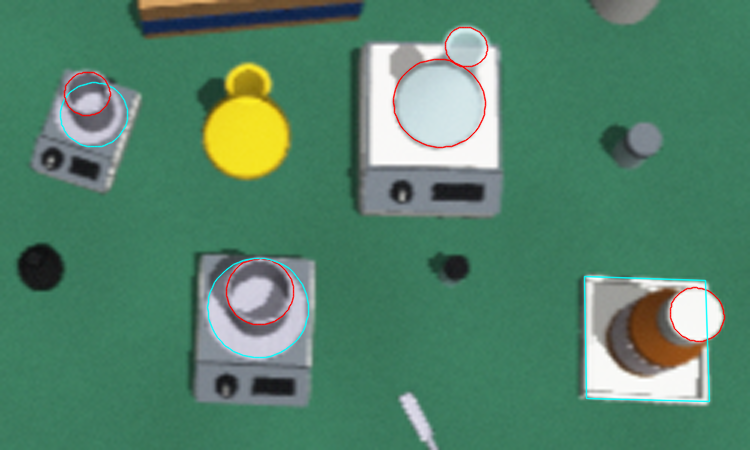

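View pics/end_s.png

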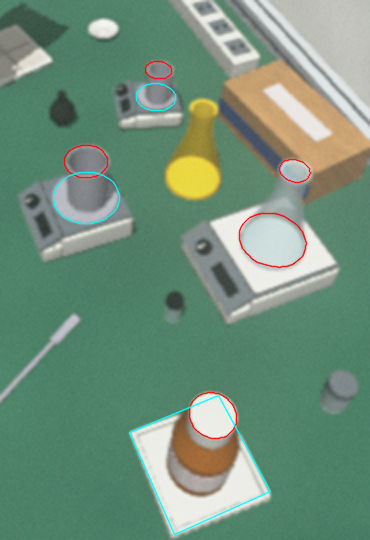

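All four vessels stand where they belong, upright and matching the projected outlines to within a few mm. The arm is clear of everything, so I'm handing the job in.

```bash
python3 -c "
from plant import arm
print(arm.finish_job())"
```

```text
the job is handed in; nothing more can be done
None
```

All four vessels are where they belong, and I handed the job in after about 56 s of robot time. The hand-in reports no verdict.

- **What I did:** I moved the small beaker to the tile, the flask to the large stirrer, and the small beaker on to the small stirrer. Then I moved the larger beaker to the tile, the bottle into the tray, and the larger beaker on to the medium stirrer. I lowered each vessel until the wrist force showed contact before releasing it.
- **Last checks:** In the final top and side pictures every vessel is upright and released. Each one matches the outline expected for its place to about 3 mm. The arm was clear of everything at about (0.35, 0.32, 0.32).
- **Disagreements:** The point detector's readings for single points differed from the outline fits by up to about 15 mm, most on the small stirrer's plate. I went by the outline fits from both cameras. When gripped, the flask's neck measured 41 mm instead of the stated 34 mm; the grip held. No check failed.

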